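Change the pen blank stored behind the can and the jar

ROBOT

A 6-joint arm with a two-finger parallel gripper is mounted at the origin on a cart in front of the work surface, level with it; the furniture and walls round the work are solid. World frame = base frame: x ahead of the robot, y to its left, z up, the work surface at z = 0. Lengths are in m, angles in rad, forces in N, time in s.
With the tool pointing down it reaches from about 0.2 to 0.875 m from the base axis. Payload 3.4 kg.
Tool frame: the origin (TCP) lies on the centre line of the jaws, within the pads' length; the fingertips stand 22 mm ahead of it and the grasp point (between the pads) lies 3 mm ahead of it; z points along the fingers, y is the line along which they close (so a half turn about z gives the same grasp; the last joint's range is limited). The gripper opens to 94 mm and grips with 3 to 60 N. Pads are 16 mm wide; open, the fingers measure 119 mm over their backs; the gripper's body (75 mm by 177 mm) begins 78 mm behind the grasp point.
Start: joints at [1.105, 0.276, 1.505, -0, 1.361, -0.121], TCP at [0.194, 0.541, 0.194] pointing down, gripper open.
Joint ranges: [-2.89, 2.89], [-0.75, 2.08], [0.22, 2.7], [-1.18, 4.32], [0.11, 2.71], [-2.7, 2.7]. Speed limits (rad/s): [2.57, 2.57, 3.14, 3.14, 3.14, 3.14].

INTERFACE

Orientations are given as a unit quaternion [w, x, y, z].
In Python, from cell import arm gives the robot as it stands. The module is installed in compiled form; this text tells all that it offers.
- The arm moves only by the tool arm_command, never from a script. Its argument "plan" is a list of rows, each an object with "claw": the finger opening in m, from 0 to 0.094; "offset": the shift along the tool's x, y, z in m, a list of three; "turn": the turn about the tool's z in rad. In form: [{"claw": claw, "offset": [tx, ty, tz], "turn": turn}, ...]. A call has 1 to 8 rows; each row is the pose to reach, as a shift and turn from the pose commanded when the call began, along the tool's axes at that moment; what a row does not reach only later rows make up. A row lasts 1/10 s, in which the tool goes at most 50 mm and 8.59 degrees, less where a joint would pass 70% of its speed; a pose out of reach is approached as far as the arm can. A call with a gripper value outside its range is refused whole. The fingers move at their own pace and stop on an object; the grip force is fixed at half the most. Time passes only in rows, so rows that repeat a pose let the fingers close. It gives the time, the measured TCP pose, the force, the opening and the grip force at its end, in the units of the state.
- arm.get_state(): the state, without advancing time (a new reading comes with each control period).
- arm.capture(name): name is "scene" or "top" or "wrist"; returns a dict with "frame" (400x640x3 uint8, red, green, blue), "z_map" (400x640 float32, m along the optical axis (not along the pixel's ray), 0 where there is no reading), "vfov" (degrees; the focal length in pixels is half the picture's height over the tangent of half this angle, whatever the lens; pixels are square), "cx", "cy" (the principal point, pixels), "R" (3x3) and "t" (3): a world point X has camera coordinates R X + t. Camera axes: x right, y down, z forward; pixel columns grow to the right and rows downward; lengths in m; the calibration is good to about 2 mm. A picture is of the moment at which its call begins.
- arm.job_done(): hands the job in; it is judged then, once.
The state is a dict: "t": time; "q": joint angles; "dq": joint speeds; "joint_torque": joint torques, N m; "tool_pos": TCP position; "orientation": TCP orientation; "force": force on the tool from outside, world axes, zero at the start; "torque": the same for the moment, N m; "gripper_width": opening from 0.0 (shut) to 1.0 (fully open); "finger_force": force on a finger pad.
Only numpy, scipy, OpenCV 4.12 (cv2) and the standard library are available. Lean on these libraries where they do the work, as an engineer would, in place of code of your own. Each camera call takes 0.05 s, during which the arm holds its last target. There are 200 camera calls.

TASK

Clear the oblong can and the amber jar out of the wooden rack and stand both on the black rubber mat, leaving the spinning top there where it is. Then fetch the red pen blank from the back of the rack and lay it along the cork strip, in the middle of the gluing board, and lay the dark brown pen blank in the red one's old place in the rack. Only then stand the can and the jar back in the rack, upright, each where it stood at the start and the can in line with the rack as before.

Things in the scene. Friction and masses are not known exactly. Their poses are not given: they have to be found in the camera images.
- rack: Fixed wooden tray 150 (x) x 240 (y) x 45 mm high, open at the front (-x) and top; floor 8 mm thick, back and side walls 8 mm thick. At the left or right. Origin: centre of underside, z up. Blue outlines on the floor: two places for standing things at x -38, y +55 and -55 mm; behind them an oblong for a blank lying along y, centred at x +20, y 0, 47 mm from the back wall.
- side_mat: Side area, fixed: black ribbed rubber mat, 180 (x) x 250 (y) x 4 mm thick. Origin: centre of its underside; z up.
- glue_board: Gluing board, fixed: light wooden board 80 (x) x 140 (y) x 14 mm high with a cork strip 34 mm wide along the middle, along y. Origin: centre of its underside; z up. A blank lying on it has its underside at 14 mm.
- sealer_can: Blue and white oblong metal can, 55 (x) x 94 (y) mm, sides straight up to 146 mm, with a wire handle and a round black cap on top, 168 mm high in all, about 0.45 kg, standing in one place of the rack with its long side along the rack's y. Grasp across its 52 mm thickness, about 110 mm above its foot. Origin: centre of its underside; z up.
- varnish_jar: Amber jar with a black lid and a paper label, round, 58 mm in diameter, 125 mm high, straight to about 90 mm, about 0.25 kg, standing in the other place of the rack (which place holds which changes). Origin: centre of its underside; z up.
- red_blank: Red wooden pen blank, a square bar 20 x 130 x 20 mm, lying at the back of the rack behind the can and the jar. Origin: centre of its underside; long axis y, z up.
- dark_blank: Dark brown wooden pen blank, a square bar 20 x 128 x 20 mm, lying on the bench top (z = 0) between the rack and the mat. Origin: centre of its underside; long axis y, z up.
- spinning_top: Red-brown spinning top, 45 mm in diameter, 53 mm high, standing near the back (+x) edge of the mat. Origin: centre of its underside. To be left alone.

How it is judged:
By the outcome, as a careful person would: the job done as asked, in the order asked, and still so for the second after the job is handed in, with the robot touching nothing.
It also fails if it takes over 136 s, if anything falls off the work surface, if the arm or the gripper's body presses on something with over 40 N, if the wrist force passes 120 N, or if a joint passes its speed limit or range.

## Working session

There is one attempt and no reset: what is moved stays moved. The work goes in short steps, Python scripts to look and compute and a tool call to move; the robot and the scene stay as the last step left them, time stands still between calls to the robot, and variables do not carry over. Pictures are saved under pics/ and viewed, at most 17 in all, crops included, and the job is handed in when it is done.

Besides the shell and the picture viewer there is one more tool, called after "Request:" in YAML: its name, and indented under it one key for each argument. arm_command: Moves the arm, as the interface text tells. Its arguments: {"type":"object","properties":{"plan":{"type":"array"}},"required":["plan"]}

```bash
mkdir -p pics; python3 - <<'E'
from cell import arm
import cv2,numpy as np
s=arm.get_state();print({k:np.round(v,3).tolist() for k,v in s.items()})
for n in("scene","top"):
    c=arm.capture(n);cv2.imwrite(f"pics/{n}0.png",c["frame"][:,:,::-1]);print(n,c["vfov"],c["cx"],c["cy"],np.round(c["R"],3).tolist(),np.round(c["t"],3).tolist())
    np.savez(f"{n}0.npz",**c)
E
```

```text
{'t': 0.0, 'q': [1.105, 0.277, 1.506, -0.0, 1.361, -0.121], 'dq': [-0.001, 0.0, 0.001, -0.001, -0.002, 0.0], 'joint_torque': [-0.0, -40.458, -23.723, 0.07, 0.034, -0.0], 'tool_pos': [0.194, 0.541, 0.194], 'orientation': [-0.0, 0.172, 0.985, -0.001], 'force': [0.987, 0.016, -0.152], 'torque': [0.014, 0.082, -0.025], 'finger_force': 0.0, 'gripper_width': 0.999}
scene 44.40812501530493 314.02322493131317 189.65446409948143 [[0.266, -0.964, -0.004], [-0.612, -0.165, -0.773], [0.745, 0.208, -0.634]] [-0.142, 0.386, 1.023]
top 49.47489312297065 315.5657162949564 209.59985019305137 [[-0.001, -1.0, 0.013], [-0.998, -0.0, -0.068], [0.068, -0.013, -0.998]] [-0.021, 0.566, 1.008]
```

View pics/scene0.png

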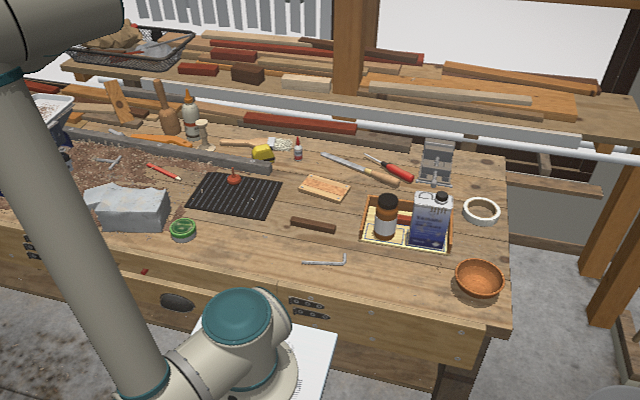

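View pics/top0.png

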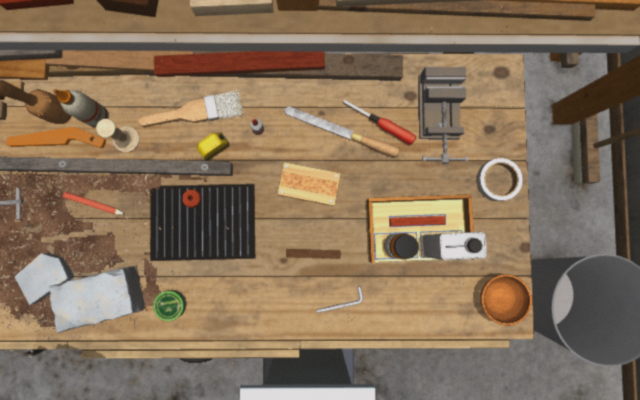

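The scene shows the jar at the left and the can at the right of the rack, with the red blank behind. In the top view the mat is at (203,221), the top at (191,198), the board at (309,184), the dark blank at (313,253), the rack at (420,229), the jar at (403,245), the can at (462,245) and the red blank at (418,221).

```bash
cat > h.py <<'E'
import numpy as np,cv2
def f(c): return 200/np.tan(np.radians(float(c["vfov"]))/2)
def ray(c,uv,z):
    uv=np.atleast_2d(np.asarray(uv,float));d=np.c_[(uv[:,0]-c["cx"])/f(c),(uv[:,1]-c["cy"])/f(c),np.ones(len(uv))]@c["R"]
    o=-c["R"].T@c["t"];return o+d*((z-o[2])/d[:,2])[:,None]
def cloud(c):
    v,u=np.mgrid[0:400,0:640];d=np.stack([(u-c["cx"])/f(c),(v-c["cy"])/f(c),np.ones(u.shape)],-1)*c["z_map"][...,None]
    return (d-c["t"])@c["R"]
def rect(c,mask,z,name=""):
    m=cv2.morphologyEx(mask.astype(np.uint8),cv2.MORPH_OPEN,np.ones((2,2)))
    cs,_=cv2.findContours(m,cv2.RETR_EXTERNAL,cv2.CHAIN_APPROX_NONE)
    k=max(cs,key=cv2.contourArea)
    p=ray(c,k[:,0],z)[:,:2]*1000
    (x,y),(w,h),a=cv2.minAreaRect(p.astype(np.float32))
    if w>h: w,h,a=h,w,a-90   # long side = h, axis angle rel. to +y = a
    a=(a+90)%180-90
    print(name,"px",k[:,0].mean(0).round(0),"xy mm",round(x,1),round(y,1),"short/long",round(w,1),round(h,1),"yaw deg",round(a,2)); return x,y,a
E
python3 - <<'E'
import numpy as np,cv2
from h import *
c=dict(np.load("top0.npz"));P=cloud(c);hsv=cv2.cvtColor(c["frame"],cv2.COLOR_RGB2HSV);H,S,V=[hsv[...,i].astype(int) for i in range(3)]
def box(u0,v0,u1,v1):
    m=np.zeros((400,640),bool);m[v0:v1,u0:u1]=1;return m
Z=P[...,2]
print("bench z",np.median(Z[270:285,200:300]), "px", hsv[254,313],hsv[221,418],hsv[270,313],hsv[172,290])
rect(c,box(140,175,265,270)&(V<90),.004,"mat")
rect(c,box(270,155,350,210)&(Z>.0085),.014,"board")
rect(c,box(280,243,345,265)&(V<115),.020,"dark")
rect(c,box(385,212,450,230)&(((H<8)|(H>172))&(S>120)),.028,"red")
rect(c,box(355,180,500,270)&(Z>.035)&(Z<.052),.045,"rackwalls")
m=box(355,180,500,270)
rect(c,m&(Z>.145)&(Z<.162)|m&(Z>.162),.154,"can top")
rect(c,m&(Z>.162),.176,"can cap")
rect(c,box(355,180,425,270)&(Z>.12)&(Z<.14),.133,"jar")
rect(c,box(170,180,215,215)&(Z>.035),.05,"top")
for n,(u,v) in dict(mat=(230,230),board=(309,184),dark=(313,254),red=(418,221),jar=(403,245),can=(450,245),cap=(473,245),rackwall=(420,198)).items(): print(n,P[v,u].round(4))
big=cv2.resize(c["frame"][150:280,270:500,::-1],None,fx=3.4,fy=3.4,interpolation=cv2.INTER_CUBIC);cv2.imwrite("pics/crop0.png",big)
E
```

```text
bench z -0.0003783719050910371 px [ 13 140 100] [  6 188 159] [ 15 119 142] [ 18 121 222]
mat px [203. 223.] xy mm 535.2 247.3 short/long 178.9 248.8 yaw deg 1.44
board px [310. 184.] xy mm 626.8 -7.0 short/long 80.3 139.6 yaw deg -10.9
dark px [314. 254.] xy mm 461.5 -16.1 short/long 18.7 124.6 yaw deg -0.07
red px [419. 222.] xy mm 536.7 -263.0 short/long 17.0 125.7 yaw deg 1.73
rackwalls px [414. 212.] xy mm 520.5 -266.5 short/long 148.6 241.1 yaw deg 2.35
can top px [463. 247.] xy mm 481.4 -323.0 short/long 54.3 95.4 yaw deg 2.29
can cap px [475. 246.] xy mm 482.4 -337.7 short/long 28.0 30.3 yaw deg -0.06
jar px [407. 247.] xy mm 479.8 -211.5 short/long 50.3 50.5 yaw deg -0.75
top px [188. 198.] xy mm 590.6 271.9 short/long 4.6 9.2 yaw deg 0.04
mat [0.5182 0.1831 0.0054]
board [ 0.6277 -0.0054  0.0151]
dark [ 0.4616 -0.0149  0.0217]
red [ 0.5387 -0.2612  0.0302]
jar [ 0.484  -0.2026  0.1352]
can [ 0.4842 -0.2952  0.1546]
cap [ 0.4844 -0.3352  0.1744]
rackwall [ 0.5916 -0.2635  0.0432]
```

View pics/crop0.png

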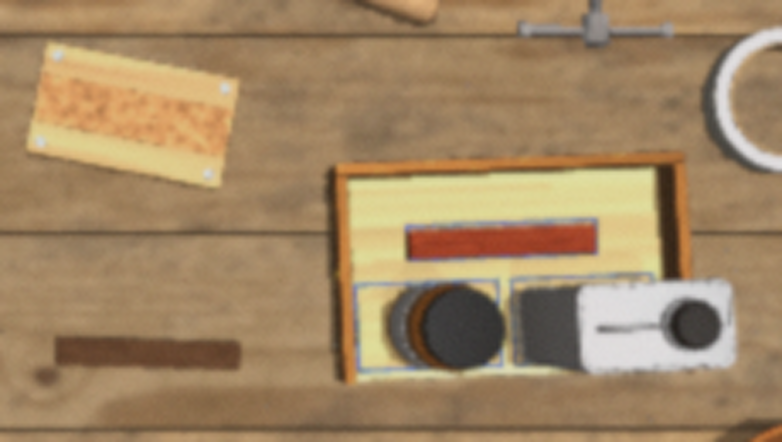

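Request:
arm_command:
  plan:
    - {"claw": 0.094,"offset": [-0.02,-0.015,-0.01],"turn": 0.1}
    - {"claw": 0.094,"offset": [-0.05,-0.04,-0.02],"turn": 0.25}
    - {"claw": 0.094,"offset": [-0.09,-0.07,-0.04],"turn": 0.4}
    - {"claw": 0.094,"offset": [-0.13,-0.1,-0.06],"turn": 0.55}
    - {"claw": 0.094,"offset": [-0.17,-0.135,-0.08],"turn": 0.7}
    - {"claw": 0.094,"offset": [-0.21,-0.17,-0.08],"turn": 0.85}
    - {"claw": 0.094,"offset": [-0.25,-0.205,-0.08],"turn": 1.0}
    - {"claw": 0.094,"offset": [-0.28,-0.235,-0.08],"turn": 1.15}

```text
t: 0.9
tool_pos: [0.3736, 0.2347, 0.2744]
orientation: [0.0, 0.682, 0.732, 0.0]
force: [-0.1, -0.0, -0.1]
gripper_width: 0.996
finger_force: 0.0
```

```bash
cat > go.py <<'E'
import sys,numpy as np
from cell import arm
from scipy.spatial.transform import Rotation as Ro
x,y,z,psi=map(float,sys.argv[1:5])   # mm, deg (tool y heading)
s=arm.get_state();w,*v=s["orientation"];R=Ro.from_quat([*v,w]).as_matrix()
cur=np.degrees(np.arctan2(R[1,1],R[0,1]));p=np.array(s["tool_pos"])*1000
print("t",s["t"],"pos",p.round(1),"psi",cur.round(2),"zaxis",R[:,2].round(3),"q",np.round(s["q"],2),"w",round(s["gripper_width"]*94,1),"ff",s["finger_force"],"F",np.round(s["force"],1))
print("offset mm",(R.T@(np.array([x,y,z])-p)).round(1),"turn",round(np.radians(cur-psi),4))
E
python3 go.py 482 -323 270 2.1
```

```text
t 0.9 pos [373.6 234.7 274.4] psi 4.02 zaxis [ 0.001  0.    -1.   ] q [0.4  0.03 1.61 0.   1.5  0.33] w 93.6 ff 0.0 F [-0.1 -0.  -0.1]
offset mm [-564.    69.     4.3] turn 0.0336
```

Request:
arm_command:
  plan:
    - {"claw": 0.094,"offset": [-0.03,0.0,0.0],"turn": 0.034}
    - {"claw": 0.094,"offset": [-0.07,0.0,0.0],"turn": 0.034}
    - {"claw": 0.094,"offset": [-0.115,0.01,0.0],"turn": 0.034}
    - {"claw": 0.094,"offset": [-0.16,0.02,0.0],"turn": 0.034}
    - {"claw": 0.094,"offset": [-0.205,0.03,0.0],"turn": 0.034}
    - {"claw": 0.094,"offset": [-0.25,0.04,0.0],"turn": 0.034}
    - {"claw": 0.094,"offset": [-0.29,0.05,0.0],"turn": 0.034}
    - {"claw": 0.094,"offset": [-0.33,0.05,0.0],"turn": 0.034}

```text
t: 1.7
tool_pos: [0.4485, -0.0908, 0.2738]
orientation: [-0.0, 0.692, 0.722, 0.0]
force: [0.8, 0.2, -0.3]
gripper_width: 0.997
finger_force: 0.0
```

Request:
arm_command:
  plan:
    - {"claw": 0.094,"offset": [-0.04,0.0,0.0],"turn": 0.0}
    - {"claw": 0.094,"offset": [-0.08,0.01,0.0],"turn": 0.0}
    - {"claw": 0.094,"offset": [-0.12,0.02,0.0],"turn": 0.0}
    - {"claw": 0.094,"offset": [-0.16,0.02,0.0],"turn": 0.0}
    - {"claw": 0.094,"offset": [-0.2,0.02,0.0],"turn": 0.0}
    - {"claw": 0.094,"offset": [-0.22,0.02,0.0],"turn": 0.0}
    - {"claw": 0.094,"offset": [-0.234,0.02,0.0],"turn": 0.0}
    - {"claw": 0.094,"offset": [-0.234,0.02,0.0],"turn": 0.0}

```text
t: 2.5
tool_pos: [0.4776, -0.3224, 0.2737]
orientation: [-0.001, 0.693, 0.721, 0.0]
force: [-0.3, 0.1, 0.2]
gripper_width: 0.998
finger_force: 0.0
```

```bash
python3 go.py 483 -323 121 2.1; python3 - <<'E'
from cell import arm
import cv2,numpy as np
from h import *
c=arm.capture("wrist");cv2.imwrite("pics/w1.png",c["frame"][:,:,::-1]);np.savez("w1.npz",**c)
print(f(c),(-c["R"].T@c["t"]).round(3),c["R"].round(2).tolist())
c=arm.capture("top");print((np.array(c["z_map"])[240:250,440:480]).mean())
E
```

```text
t 2.5 pos [ 477.6 -322.4  273.7] psi 2.34 zaxis [-0.001  0.001 -1.   ] q [-0.71  0.25  1.35  0.    1.54 -0.76] w 93.8 ff 0.0 F [-0.3  0.1  0.2]
offset mm [ -1.    5.4 152.7] turn 0.0041
298.8217400699166 [ 0.474 -0.24   0.462] [[1.0, 0.04, -0.0], [0.04, -0.96, 0.28], [0.01, -0.28, -0.96]]
0.879675
```

View pics/w1.png

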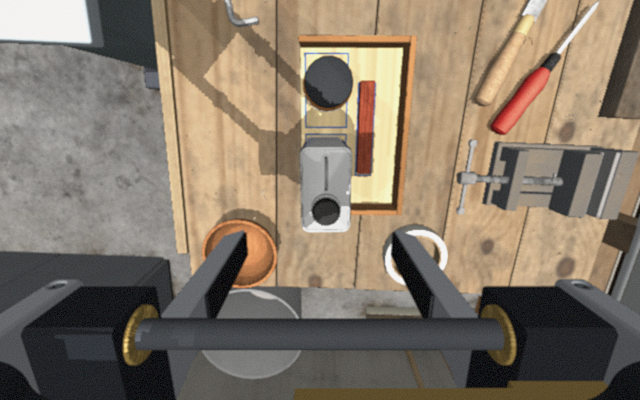

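The wrist view shows the can's top centred at (326,187), the jar lid at (328,82), the red blank at (366,128) and the rack at (355,125). I'll cross-check with this view.

```bash
python3 - <<'E'
from h import *
c=dict(np.load("w1.npz"));P=cloud(c);hsv=cv2.cvtColor(c["frame"],cv2.COLOR_RGB2HSV);H,S,V=[hsv[...,i].astype(int) for i in range(3)]
m=np.zeros((400,640),bool);m[30:240,285:430]=1;Z=P[...,2]
rect(c,m&(Z>.13)&(np.mgrid[0:400,0:640][0]>130),.154,"can")
rect(c,m&(Z>.12)&(np.mgrid[0:400,0:640][0]<115),.133,"jar")
rect(c,m&((H<8)|(H>172))&(S>150)&(np.mgrid[0:400,0:640][0]>75)&(np.mgrid[0:400,0:640][0]<185)&(abs(np.mgrid[0:400,0:640][1]-366)<14),.028,"red")
rect(c,m&(Z>.036)&(Z<.053),.045,"rack")
for u,v in((330,170),(325,211),(328,82),(366,128),(408,120)):print(P[v,u].round(4))
E
```

```text
can px [326. 189.] xy mm 484.5 -320.2 short/long 54.1 93.4 yaw deg 2.38
jar px [329.  82.] xy mm 482.9 -210.1 short/long 49.5 50.0 yaw deg 2.36
red px [366. 131.] xy mm 540.9 -260.2 short/long 18.2 125.4 yaw deg 2.41
rack px [384. 109.] xy mm 523.7 -264.5 short/long 148.0 237.3 yaw deg 2.35
[ 0.4878 -0.2974  0.1525]
[ 0.4839 -0.3355  0.1747]
[ 0.4819 -0.2093  0.1306]
[ 0.5415 -0.2583  0.0253]
[ 0.5945 -0.2447  0.0439]
```

Request:
arm_command:
  plan:
    - {"claw": 0.094,"offset": [0.0,0.006,0.03],"turn": 0.0}
    - {"claw": 0.094,"offset": [0.0,0.006,0.07],"turn": 0.0}
    - {"claw": 0.094,"offset": [0.0,0.006,0.11],"turn": 0.0}
    - {"claw": 0.094,"offset": [0.0,0.006,0.14],"turn": 0.0}
    - {"claw": 0.094,"offset": [0.0,0.006,0.15],"turn": 0.0}
    - {"claw": 0.094,"offset": [0.0,0.006,0.152],"turn": 0.0}
    - {"claw": 0.094,"offset": [0.0,0.006,0.152],"turn": 0.0}
    - {"claw": 0.094,"offset": [0.0,0.006,0.152],"turn": 0.0}

```text
t: 3.4
tool_pos: [0.4849, -0.3221, 0.1243]
orientation: [0.002, 0.692, 0.722, 0.0]
force: [0.7, -0.0, -0.3]
gripper_width: 0.998
finger_force: 0.0
```

Request:
arm_command:
  plan:
    - {"claw": 0.06,"offset": [0.0,0.0,0.0],"turn": 0.0}
    - {"claw": 0.058,"offset": [0.0,0.0,0.0],"turn": 0.0}
    - {"claw": 0.054,"offset": [0.0,0.0,0.0],"turn": 0.0}
    - {"claw": 0.045,"offset": [0.0,0.0,0.0],"turn": 0.0}
    - {"claw": 0.035,"offset": [0.0,0.0,0.0],"turn": 0.0}
    - {"claw": 0.03,"offset": [0.0,0.0,0.0],"turn": 0.0}
    - {"claw": 0.03,"offset": [0.0,0.0,0.0],"turn": 0.0}
    - {"claw": 0.03,"offset": [0.0,0.0,0.0],"turn": 0.0}

```text
t: 4.2
tool_pos: [0.4838, -0.3215, 0.1222]
orientation: [0.0, 0.692, 0.722, 0.0]
force: [-0.1, -0.6, -0.2]
gripper_width: 0.553
finger_force: 30.0
```

```bash
python3 go.py 483 -323 121 2.35
```

```text
t 4.2 pos [ 483.8 -321.5  122.2] psi 2.4 zaxis [ 0.  0. -1.] q [-0.71  0.33  1.61  0.    1.2  -0.75] w 52.0 ff 29.992427229881287 F [-0.1 -0.6 -0.2]
offset mm [-1.5 -0.9  1.2] turn 0.001
```

Request:
arm_command:
  plan:
    - {"claw": 0.03,"offset": [0.0,0.0,-0.008],"turn": 0.0}
    - {"claw": 0.03,"offset": [0.0,0.0,-0.025],"turn": 0.0}
    - {"claw": 0.03,"offset": [0.0,0.0,-0.05],"turn": 0.0}
    - {"claw": 0.03,"offset": [0.0,0.0,-0.08],"turn": 0.0}
    - {"claw": 0.03,"offset": [0.0,0.0,-0.11],"turn": 0.0}
    - {"claw": 0.03,"offset": [0.0,0.0,-0.135],"turn": 0.0}
    - {"claw": 0.03,"offset": [0.0,0.0,-0.148],"turn": 0.0}
    - {"claw": 0.03,"offset": [0.01,0.0,-0.15],"turn": 0.0}

```text
t: 5.0
tool_pos: [0.4837, -0.3127, 0.2733]
orientation: [0.001, 0.693, 0.721, -0.0]
force: [0.2, -0.3, -4.6]
gripper_width: 0.549
finger_force: 30.0
```

Request:
arm_command:
  plan:
    - {"claw": 0.03,"offset": [0.02,0.0,0.0],"turn": 0.0}
    - {"claw": 0.03,"offset": [0.05,0.0,0.0],"turn": 0.0}
    - {"claw": 0.03,"offset": [0.085,0.003,0.0],"turn": 0.0}
    - {"claw": 0.03,"offset": [0.12,0.006,0.0],"turn": 0.0}
    - {"claw": 0.03,"offset": [0.16,0.01,0.0],"turn": 0.0}
    - {"claw": 0.03,"offset": [0.2,0.015,0.0],"turn": 0.0}
    - {"claw": 0.03,"offset": [0.24,0.02,0.0],"turn": 0.0}
    - {"claw": 0.03,"offset": [0.28,0.02,0.0],"turn": 0.0}

```text
t: 5.8
tool_pos: [0.4895, -0.0274, 0.2703]
orientation: [-0.002, 0.692, 0.722, -0.0]
force: [0.1, 0.1, -4.2]
gripper_width: 0.546
finger_force: 30.0
```

Request:
arm_command:
  plan:
    - {"claw": 0.03,"offset": [0.04,0.0,0.0],"turn": 0.0}
    - {"claw": 0.03,"offset": [0.08,0.0,0.0],"turn": 0.0}
    - {"claw": 0.03,"offset": [0.12,0.003,0.015],"turn": 0.0}
    - {"claw": 0.03,"offset": [0.155,0.006,0.04],"turn": 0.0}
    - {"claw": 0.03,"offset": [0.185,0.01,0.07],"turn": 0.0}
    - {"claw": 0.03,"offset": [0.21,0.01,0.095],"turn": 0.0}
    - {"claw": 0.03,"offset": [0.222,0.01,0.11],"turn": 0.0}
    - {"claw": 0.03,"offset": [0.222,0.01,0.12],"turn": 0.0}

```text
t: 6.6
tool_pos: [0.4881, 0.1934, 0.1492]
orientation: [-0.002, 0.691, 0.723, -0.002]
force: [-0.5, -0.5, -5.7]
gripper_width: 0.545
finger_force: 30.0
```

```bash
python3 go.py 495 190 119 2.35
```

```text
t 6.6 pos [488.1 193.4 149.2] psi 2.6 zaxis [-0.007 -0.    -1.   ] q [0.24 0.24 1.68 0.   1.23 0.2 ] w 51.2 ff 29.988499581813812 F [-0.5 -0.5 -5.7]
offset mm [-3.7  6.9 30.1] turn 0.0043
```

Request:
arm_command:
  plan:
    - {"claw": 0.03,"offset": [-0.003,0.006,0.008],"turn": 0.004}
    - {"claw": 0.03,"offset": [-0.003,0.006,0.014],"turn": 0.004}
    - {"claw": 0.03,"offset": [-0.003,0.006,0.019],"turn": 0.004}
    - {"claw": 0.03,"offset": [-0.003,0.006,0.023],"turn": 0.004}
    - {"claw": 0.03,"offset": [-0.003,0.006,0.026],"turn": 0.004}
    - {"claw": 0.03,"offset": [-0.003,0.006,0.028],"turn": 0.004}
    - {"claw": 0.03,"offset": [-0.003,0.006,0.028],"turn": 0.004}
    - {"claw": 0.03,"offset": [-0.003,0.006,0.028],"turn": 0.004}

```text
t: 7.4
tool_pos: [0.4984, 0.1886, 0.1245]
orientation: [0.0, 0.694, 0.72, 0.0]
force: [-0.6, 0.6, -3.9]
gripper_width: 0.55
finger_force: 30.0
```

```bash
python3 go.py 495 190 118 2.35;python3 - <<'E'
from cell import arm
import cv2,numpy as np
c=arm.capture("scene");cv2.imwrite("pics/s1.png",cv2.resize(c["frame"][100:260,130:470,::-1],None,fx=2,fy=2))
E
```

```text
t 7.4 pos [498.4 188.6 124.5] psi 2.17 zaxis [ 0.  0. -1.] q [0.23 0.26 1.71 0.   1.17 0.19] w 51.7 ff 29.98834580183029 F [-0.6  0.6 -3.9]
offset mm [ 1.5 -3.4  6.5] turn -0.0031
```

View pics/s1.png

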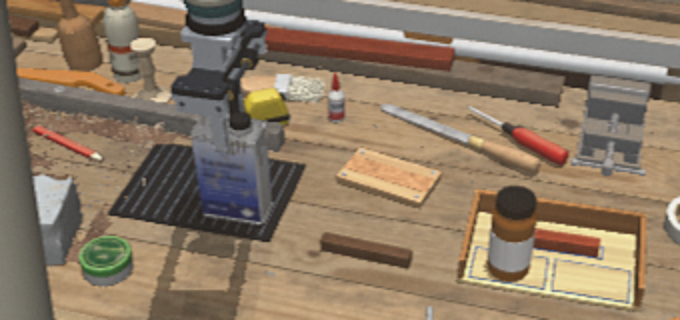

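The can hangs upright just above the mat at (232,170), with the rack's right place empty. I'll lower to contact.

Request:
arm_command:
  plan:
    - {"claw": 0.03,"offset": [0.0,-0.002,0.002],"turn": 0.0}
    - {"claw": 0.03,"offset": [0.0,-0.002,0.004],"turn": 0.0}
    - {"claw": 0.03,"offset": [0.0,-0.002,0.005],"turn": 0.0}
    - {"claw": 0.03,"offset": [0.0,-0.002,0.006],"turn": 0.0}
    - {"claw": 0.03,"offset": [0.0,-0.002,0.006],"turn": 0.0}
    - {"claw": 0.03,"offset": [0.0,-0.002,0.006],"turn": 0.0}

```text
t: 8.05
tool_pos: [0.4963, 0.1885, 0.1183]
orientation: [0.0, 0.694, 0.72, 0.0]
force: [-0.1, -0.2, -4.5]
gripper_width: 0.548
finger_force: 30.0
```

```bash
python3 go.py 495 190 118 2.35
```

```text
t 8.05 pos [496.3 188.5 118.3] psi 2.17 zaxis [ 0.  0. -1.] q [0.23 0.27 1.72 0.   1.16 0.19] w 51.5 ff 29.98830646276474 F [-0.1 -0.2 -4.5]
offset mm [ 1.5 -1.3  0.3] turn -0.0031
```

Still carrying full weight; go down a bit more.

Request:
arm_command:
  plan:
    - {"claw": 0.03,"offset": [0.0,0.0,0.001],"turn": 0.0}
    - {"claw": 0.03,"offset": [0.0,0.0,0.001],"turn": 0.0}
    - {"claw": 0.03,"offset": [0.0,0.0,0.002],"turn": 0.0}
    - {"claw": 0.03,"offset": [0.0,0.0,0.002],"turn": 0.0}

```text
t: 8.45
tool_pos: [0.4964, 0.1885, 0.1182]
orientation: [0.0, 0.694, 0.72, 0.0]
force: [-1.9, -0.8, 9.1]
gripper_width: 0.553
finger_force: 30.0
```

```bash
python3 go.py 495 190 118 2.35
```

```text
t 8.45 pos [496.4 188.5 118.2] psi 2.18 zaxis [ 0.001  0.    -1.   ] q [0.23 0.26 1.72 0.   1.16 0.19] w 52.0 ff 29.990276098251343 F [-1.9 -0.8  9.1]
offset mm [ 1.5 -1.3  0.2] turn -0.003
```

Request:
arm_command:
  plan:
    - {"claw": 0.06,"offset": [0.0,0.0,-0.001],"turn": 0.0}
    - {"claw": 0.094,"offset": [0.0,0.0,-0.001],"turn": 0.0}
    - {"claw": 0.094,"offset": [0.0,0.0,-0.001],"turn": 0.0}
    - {"claw": 0.094,"offset": [0.0,0.0,-0.001],"turn": 0.0}
    - {"claw": 0.094,"offset": [0.0,0.0,-0.01],"turn": 0.0}
    - {"claw": 0.094,"offset": [0.0,0.0,-0.04],"turn": 0.0}
    - {"claw": 0.094,"offset": [0.0,0.0,-0.085],"turn": 0.0}
    - {"claw": 0.094,"offset": [-0.02,0.0,-0.11],"turn": 0.0}

```text
t: 9.25
tool_pos: [0.4984, 0.1702, 0.23]
orientation: [0.001, 0.693, 0.721, 0.003]
force: [1.1, 0.1, 0.2]
gripper_width: 1.003
finger_force: 0.0
```

Request:
arm_command:
  plan:
    - {"claw": 0.094,"offset": [-0.04,0.0,0.0],"turn": 0.0}
    - {"claw": 0.094,"offset": [-0.085,0.0,0.0],"turn": 0.0}
    - {"claw": 0.094,"offset": [-0.13,0.0,0.0],"turn": 0.0}
    - {"claw": 0.094,"offset": [-0.175,0.0,0.0],"turn": 0.0}
    - {"claw": 0.094,"offset": [-0.22,-0.005,0.0],"turn": 0.0}
    - {"claw": 0.094,"offset": [-0.26,-0.01,0.0],"turn": 0.0}
    - {"claw": 0.094,"offset": [-0.3,-0.02,0.0],"turn": 0.0}
    - {"claw": 0.094,"offset": [-0.34,-0.03,0.0],"turn": 0.0}

```text
t: 10.05
tool_pos: [0.4797, -0.1741, 0.2269]
orientation: [0.0, 0.694, 0.72, 0.0]
force: [0.3, 0.2, 0.0]
gripper_width: 1.003
finger_force: 0.0
```

```bash
python3 go.py 481.5 -211.5 77 2.35
```

```text
t 10.05 pos [ 479.7 -174.1  226.9] psi 2.17 zaxis [ 0.001 -0.    -1.   ] q [-0.48  0.16  1.58  0.    1.4  -0.52] w 94.3 ff 0.0 F [0.3 0.2 0. ]
offset mm [-37.4   0.3 149.9] turn -0.0031
```

Request:
arm_command:
  plan:
    - {"claw": 0.094,"offset": [-0.025,0.0,0.01],"turn": -0.003}
    - {"claw": 0.094,"offset": [-0.037,0.0,0.04],"turn": -0.003}
    - {"claw": 0.094,"offset": [-0.037,0.0,0.08],"turn": -0.003}
    - {"claw": 0.094,"offset": [-0.037,0.0,0.115],"turn": -0.003}
    - {"claw": 0.094,"offset": [-0.037,0.0,0.14],"turn": -0.003}
    - {"claw": 0.094,"offset": [-0.037,0.0,0.15],"turn": -0.003}
    - {"claw": 0.094,"offset": [-0.037,0.0,0.15],"turn": -0.003}
    - {"claw": 0.094,"offset": [-0.037,0.0,0.15],"turn": -0.003}

```text
t: 10.85
tool_pos: [0.4825, -0.2099, 0.0775]
orientation: [0.001, 0.692, 0.721, 0.0]
force: [-0.4, 0.1, -0.6]
gripper_width: 1.001
finger_force: 0.0
```

Request:
arm_command:
  plan:
    - {"claw": 0.065,"offset": [0.0,0.0,0.0],"turn": 0.0}
    - {"claw": 0.063,"offset": [0.0,0.0,0.0],"turn": 0.0}
    - {"claw": 0.06,"offset": [0.0,0.0,0.0],"turn": 0.0}
    - {"claw": 0.05,"offset": [0.0,0.0,0.0],"turn": 0.0}
    - {"claw": 0.04,"offset": [0.0,0.0,0.0],"turn": 0.0}
    - {"claw": 0.035,"offset": [0.0,0.0,0.0],"turn": 0.0}
    - {"claw": 0.035,"offset": [0.0,0.0,0.0],"turn": 0.0}
    - {"claw": 0.035,"offset": [0.0,0.0,0.0],"turn": 0.0}

```text
t: 11.65
tool_pos: [0.4818, -0.2095, 0.0766]
orientation: [0.0, 0.692, 0.721, 0.0]
force: [0.4, 0.2, 3.1]
gripper_width: 0.609
finger_force: 30.0
```

```bash
python3 go.py 481.5 -211.5 77 2.35
```

```text
t 11.65 pos [ 481.8 -209.5   76.6] psi 2.35 zaxis [ 0.001 -0.    -1.   ] q [-0.54  0.3   1.79  0.    1.05 -0.58] w 57.3 ff 30.0009063212201 F [0.4 0.2 3.1]
offset mm [-2.  -0.4 -0.4] turn -0.0001
```

Request:
arm_command:
  plan:
    - {"claw": 0.035,"offset": [0.0,0.0,-0.01],"turn": 0.0}
    - {"claw": 0.035,"offset": [0.0,0.0,-0.03],"turn": 0.0}
    - {"claw": 0.035,"offset": [0.0,0.0,-0.06],"turn": 0.0}
    - {"claw": 0.035,"offset": [0.0,0.0,-0.095],"turn": 0.0}
    - {"claw": 0.035,"offset": [0.0,0.0,-0.13],"turn": 0.0}
    - {"claw": 0.035,"offset": [0.01,0.0,-0.165],"turn": 0.0}
    - {"claw": 0.035,"offset": [0.03,0.0,-0.19],"turn": 0.0}
    - {"claw": 0.035,"offset": [0.06,0.0,-0.205],"turn": 0.0}

```text
t: 12.45
tool_pos: [0.479, -0.1501, 0.2834]
orientation: [0.001, 0.693, 0.721, -0.0]
force: [0.8, -0.4, -2.4]
gripper_width: 0.604
finger_force: 30.0
```

Request:
arm_command:
  plan:
    - {"claw": 0.035,"offset": [0.035,0.0,0.0],"turn": 0.0}
    - {"claw": 0.035,"offset": [0.07,0.0,0.0],"turn": 0.0}
    - {"claw": 0.035,"offset": [0.11,0.005,0.0],"turn": 0.0}
    - {"claw": 0.035,"offset": [0.15,0.01,0.0],"turn": 0.0}
    - {"claw": 0.035,"offset": [0.19,0.015,0.0],"turn": 0.0}
    - {"claw": 0.035,"offset": [0.23,0.02,0.0],"turn": 0.0}
    - {"claw": 0.035,"offset": [0.27,0.02,0.0],"turn": 0.0}
    - {"claw": 0.035,"offset": [0.31,0.02,0.0],"turn": 0.0}

```text
t: 13.25
tool_pos: [0.485, 0.1624, 0.2809]
orientation: [-0.0, 0.692, 0.721, -0.001]
force: [0.3, 0.1, -3.9]
gripper_width: 0.605
finger_force: 30.0
```

```bash
python3 go.py 495 305 78 2.35
```

```text
t 13.25 pos [485.  162.4 280.9] psi 2.35 zaxis [-0.002 -0.001 -1.   ] q [ 0.19  0.14  1.47 -0.    1.53  0.15] w 56.9 ff 29.99074454884976 F [ 0.3  0.1 -3.9]
offset mm [142.2  16.2 202.8] turn -0.0001
```

Request:
arm_command:
  plan:
    - {"claw": 0.035,"offset": [0.04,0.004,0.0],"turn": 0.0}
    - {"claw": 0.035,"offset": [0.08,0.008,0.0],"turn": 0.0}
    - {"claw": 0.035,"offset": [0.115,0.012,0.0],"turn": 0.0}
    - {"claw": 0.035,"offset": [0.135,0.014,0.0],"turn": 0.0}
    - {"claw": 0.035,"offset": [0.142,0.014,0.02],"turn": 0.0}
    - {"claw": 0.035,"offset": [0.142,0.014,0.05],"turn": 0.0}
    - {"claw": 0.035,"offset": [0.142,0.014,0.09],"turn": 0.0}
    - {"claw": 0.035,"offset": [0.142,0.014,0.13],"turn": 0.0}

```text
t: 14.05
tool_pos: [0.4937, 0.3034, 0.15]
orientation: [0.0, 0.692, 0.722, -0.0]
force: [0.0, -0.8, -2.1]
gripper_width: 0.608
finger_force: 30.0
```

```bash
python3 go.py 495 305 73 2.35
```

```text
t 14.05 pos [493.7 303.4 150. ] psi 2.37 zaxis [-0.    -0.001 -1.   ] q [ 0.43  0.31  1.57 -0.    1.26  0.39] w 57.2 ff 29.99198456760496 F [ 0.  -0.8 -2.1]
offset mm [ 1.6  1.5 77. ] turn 0.0004
```

Down to just above (2 mm), then contact slowly.

Request:
arm_command:
  plan:
    - {"claw": 0.035,"offset": [0.0,0.001,0.03],"turn": 0.0}
    - {"claw": 0.035,"offset": [0.0,0.001,0.052],"turn": 0.0}
    - {"claw": 0.035,"offset": [0.0,0.001,0.066],"turn": 0.0}
    - {"claw": 0.035,"offset": [0.0,0.001,0.072],"turn": 0.0}
    - {"claw": 0.035,"offset": [0.0,0.001,0.075],"turn": 0.0}
    - {"claw": 0.035,"offset": [0.0,0.001,0.076],"turn": 0.0}
    - {"claw": 0.035,"offset": [0.0,0.001,0.077],"turn": 0.0}
    - {"claw": 0.035,"offset": [0.0,0.001,0.077],"turn": 0.0}

```text
t: 14.85
tool_pos: [0.4958, 0.3038, 0.0751]
orientation: [0.0, 0.692, 0.721, 0.001]
force: [-0.2, 0.0, -2.7]
gripper_width: 0.607
finger_force: 30.0
```

```bash
python3 go.py 495 305 73 2.35
```

```text
t 14.85 pos [495.8 303.8  75.1] psi 2.35 zaxis [ 0.001  0.001 -1.   ] q [0.43 0.37 1.67 0.   1.09 0.39] w 57.0 ff 29.99205536674708 F [-0.2  0.  -2.7]
offset mm [ 1.2 -0.7  2.1] turn -0.0
```

Request:
arm_command:
  plan:
    - {"claw": 0.035,"offset": [0.0,0.0,0.001],"turn": 0.0}
    - {"claw": 0.035,"offset": [0.0,0.0,0.002],"turn": 0.0}
    - {"claw": 0.035,"offset": [0.0,0.0,0.0025],"turn": 0.0}
    - {"claw": 0.035,"offset": [0.0,0.0,0.0025],"turn": 0.0}

```text
t: 15.25
tool_pos: [0.4956, 0.3038, 0.0725]
orientation: [0.0, 0.692, 0.721, 0.0]
force: [0.2, -0.6, 2.7]
gripper_width: 0.602
finger_force: 30.0
```

```bash
python3 go.py 495 305 73 2.35
```

```text
t 15.25 pos [495.6 303.8  72.5] psi 2.35 zaxis [ 0.001  0.001 -1.   ] q [0.43 0.38 1.68 0.   1.09 0.39] w 56.6 ff 29.99392377678305 F [ 0.2 -0.6  2.7]
offset mm [ 1.2 -0.6 -0.5] turn -0.0
```

Request:
arm_command:
  plan:
    - {"claw": 0.07,"offset": [0.0,0.0,0.0],"turn": 0.0}
    - {"claw": 0.094,"offset": [0.0,0.0,0.0],"turn": 0.0}
    - {"claw": 0.094,"offset": [0.0,0.0,0.0],"turn": 0.0}
    - {"claw": 0.094,"offset": [0.0,0.0,0.0],"turn": 0.0}
    - {"claw": 0.094,"offset": [0.0,0.0,-0.03],"turn": 0.0}
    - {"claw": 0.094,"offset": [0.0,0.0,-0.07],"turn": 0.0}
    - {"claw": 0.094,"offset": [0.0,0.0,-0.12],"turn": 0.0}
    - {"claw": 0.094,"offset": [0.0,0.0,-0.165],"turn": 0.0}

```text
t: 16.05
tool_pos: [0.4953, 0.3036, 0.2388]
orientation: [0.0, 0.692, 0.721, 0.0]
force: [0.5, 0.7, 0.9]
gripper_width: 1.001
finger_force: 0.0
```

Request:
arm_command:
  plan:
    - {"claw": 0.05,"offset": [-0.045,0.0,0.0],"turn": 0.0}
    - {"claw": 0.05,"offset": [-0.09,0.0,0.0],"turn": 0.0}
    - {"claw": 0.05,"offset": [-0.135,0.0,0.0],"turn": 0.0}
    - {"claw": 0.05,"offset": [-0.18,0.0,0.0],"turn": 0.0}
    - {"claw": 0.05,"offset": [-0.225,0.0,0.0],"turn": 0.0}
    - {"claw": 0.05,"offset": [-0.27,0.0,0.0],"turn": 0.0}
    - {"claw": 0.05,"offset": [-0.315,0.0,0.0],"turn": 0.0}
    - {"claw": 0.05,"offset": [-0.36,0.0,0.0],"turn": 0.0}

```text
t: 16.85
tool_pos: [0.5099, -0.0578, 0.2369]
orientation: [0.0, 0.692, 0.721, 0.0]
force: [1.1, 0.8, -0.2]
gripper_width: 0.532
finger_force: 0.0
```

```bash
python3 go.py 539.5 -261.5 120 2.35
```

```text
t 16.85 pos [509.9 -57.8 236.9] psi 2.35 zaxis [ 0.001  0.    -1.   ] q [-0.25  0.16  1.56  0.    1.43 -0.29] w 50.0 ff 0.0 F [ 1.1  0.8 -0.2]
offset mm [-204.7   21.2  116.9] turn 0.0
```

Request:
arm_command:
  plan:
    - {"claw": 0.05,"offset": [-0.04,0.0,0.0],"turn": 0.0}
    - {"claw": 0.05,"offset": [-0.085,0.005,0.01],"turn": 0.0}
    - {"claw": 0.05,"offset": [-0.13,0.01,0.03],"turn": 0.0}
    - {"claw": 0.05,"offset": [-0.17,0.015,0.06],"turn": 0.0}
    - {"claw": 0.05,"offset": [-0.195,0.021,0.09],"turn": 0.0}
    - {"claw": 0.05,"offset": [-0.205,0.021,0.11],"turn": 0.0}
    - {"claw": 0.05,"offset": [-0.205,0.021,0.117],"turn": 0.0}
    - {"claw": 0.05,"offset": [-0.205,0.021,0.117],"turn": 0.0}

```text
t: 17.65
tool_pos: [0.5387, -0.2593, 0.1187]
orientation: [-0.002, 0.693, 0.721, -0.0]
force: [-0.6, -0.2, 0.7]
gripper_width: 0.532
finger_force: 0.0
```

```bash
python3 go.py 539.5 -261.5 34 2.35; python3 - <<'E'
from cell import arm
import cv2,numpy as np
from h import *
c=arm.capture("wrist");cv2.imwrite("pics/w2.png",c["frame"][:,:,::-1]);np.savez("w2.npz",**c)
hsv=cv2.cvtColor(c["frame"],cv2.COLOR_RGB2HSV);H,S,V=[hsv[...,i].astype(int) for i in range(3)]
m=(S>150)&((H<9)|(H>172));m[:,:330]=0;m[:,410:]=0
rect(c,(S>150)&((H<9)|(H>172))&(V>60),.028,"red")
c=arm.capture("top");cv2.imwrite("pics/t2.png",cv2.resize(c["frame"][150:280,130:500,::-1],None,fx=2,fy=2));np.savez("t2.npz",**c)
E
```

```text
t 17.65 pos [ 538.7 -259.3  118.7] psi 2.32 zaxis [-0.002  0.002 -1.   ] q [-0.57  0.36  1.57  0.    1.21 -0.61] w 50.0 ff 0.0 F [-0.6 -0.2  0.7]
offset mm [-2.4  0.9 84.7] turn -0.0005
red px [323. 196.] xy mm 542.0 -258.8 short/long 17.3 126.4 yaw deg 2.08
```

View pics/w2.png

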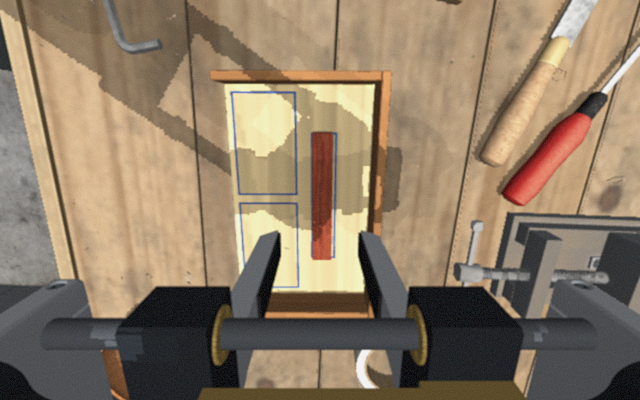

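View pics/t2.png

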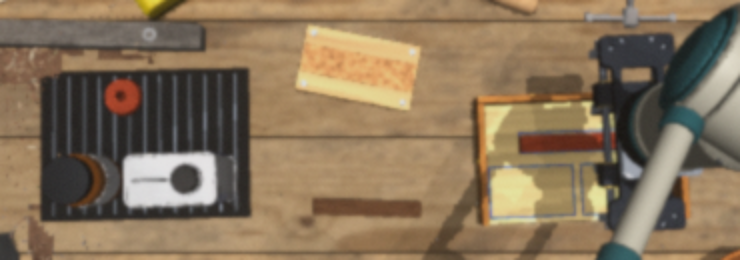

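The wrist view has the red blank at (323,196), between the fingers. The top view shows the can at (175,180) and the jar at (75,182) standing on the mat, with the spinning top untouched at (122,97).

Request:
arm_command:
  plan:
    - {"claw": 0.05,"offset": [-0.001,0.002,0.03],"turn": 0.0}
    - {"claw": 0.05,"offset": [-0.001,0.002,0.06],"turn": 0.0}
    - {"claw": 0.05,"offset": [-0.001,0.002,0.076],"turn": 0.0}
    - {"claw": 0.05,"offset": [-0.001,0.002,0.082],"turn": 0.0}
    - {"claw": 0.05,"offset": [-0.001,0.002,0.084],"turn": 0.0}
    - {"claw": 0.05,"offset": [-0.001,0.002,0.084],"turn": 0.0}

```text
t: 18.35
tool_pos: [0.5425, -0.2611, 0.0372]
orientation: [0.001, 0.692, 0.722, 0.0]
force: [0.4, -0.8, 0.7]
gripper_width: 0.531
finger_force: 0.0
```

Request:
arm_command:
  plan:
    - {"claw": 0.028,"offset": [0.0,0.0,0.0],"turn": 0.0}
    - {"claw": 0.025,"offset": [0.0,0.0,0.0],"turn": 0.0}
    - {"claw": 0.02,"offset": [0.0,0.0,0.0],"turn": 0.0}
    - {"claw": 0.01,"offset": [0.0,0.0,0.0],"turn": 0.0}
    - {"claw": 0.0,"offset": [0.0,0.0,0.0],"turn": 0.0}
    - {"claw": 0.0,"offset": [0.0,0.0,0.0],"turn": 0.0}

```text
t: 18.95
tool_pos: [0.5415, -0.261, 0.0358]
orientation: [-0.0, 0.692, 0.721, 0.0]
force: [0.3, 0.4, -0.7]
gripper_width: 0.06
finger_force: 0.0
```

```bash
python3 go.py 627 -7 90 -10.9
```

```text
t 18.95 pos [ 541.5 -261.    35.8] psi 2.34 zaxis [ 0.  0. -1.] q [-0.56  0.44  1.67  0.    1.03 -0.61] w 5.6 ff 0.0 F [ 0.3  0.4 -0.7]
offset mm [250.2  95.8 -54.2] turn 0.2312
```

```bash
python3 - <<'E'
from cell import arm
import cv2,numpy as np
from h import *
c=arm.capture("wrist");s=arm.get_state();print(s["gripper_width"],s["finger_force"])
a=c["frame"][100:330,180:460,::-1];np.savez("w3.npz",**c)
d=arm.capture("scene")["frame"][190:260,350:470,::-1]
a=cv2.resize(a,None,fx=1.74,fy=1.74);d=cv2.resize(d,(300,175));o=np.zeros((400,790,3),np.uint8);o[:a.shape[0],:a.shape[1]]=a[:400];o[:175,489:789]=d
cv2.imwrite("pics/w3.png",o)
E
```

```text
0.016296116938720486 0.0
```

View pics/w3.png

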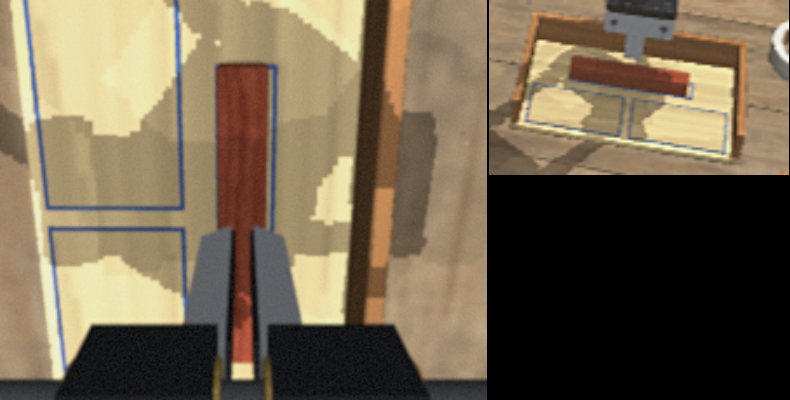

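The fingers at (243,270) appear closed above the blank, not around it; the tips must be higher than assumed. I'll measure the tips.

```bash
python3 - <<'E'
from h import *
from cell import arm
c=dict(np.load("w3.npz"));P=cloud(c)
print("wrist tip/fingers:");
for u,v in((302,235),(302,245),(332,235),(332,245),(319,200),(319,220),(319,160)):print(u,v,P[v,u].round(4))
c=arm.capture("scene");P=cloud(c)
for v in range(200,226,2):print(v,[tuple((P[v,u]*1000).round(0)) for u in(404,408,412)])
print(arm.get_state()["tool_pos"])
E
```

```text
wrist tip/fingers:
302 235 [ 0.5304 -0.2513  0.0542]
302 245 [ 0.5311 -0.2513  0.0687]
332 235 [ 0.5488 -0.2506  0.0541]
332 245 [ 0.5482 -0.2506  0.0686]
319 200 [ 0.5402 -0.2367  0.0262]
319 220 [ 0.5408 -0.2512  0.0267]
319 160 [ 0.5391 -0.209   0.0265]
200 [(np.float64(461.0), np.float64(-252.0), np.float64(155.0)), (np.float64(461.0), np.float64(-262.0), np.float64(158.0)), (np.float64(463.0), np.float64(-271.0), np.float64(157.0))]
202 [(np.float64(461.0), np.float64(-253.0), np.float64(149.0)), (np.float64(460.0), np.float64(-262.0), np.float64(152.0)), (np.float64(463.0), np.float64(-272.0), np.float64(151.0))]
204 [(np.float64(594.0), np.float64(-249.0), np.float64(29.0)), (np.float64(530.0), np.float64(-261.0), np.float64(86.0)), (np.float64(460.0), np.float64(-273.0), np.float64(148.0))]
206 [(np.float64(591.0), np.float64(-250.0), np.float64(25.0)), (np.float64(534.0), np.float64(-262.0), np.float64(76.0)), (np.float64(527.0), np.float64(-273.0), np.float64(84.0))]
208 [(np.float64(590.0), np.float64(-251.0), np.float64(18.0)), (np.float64(529.0), np.float64(-263.0), np.f
[... 862 characters left out ...]
(np.float64(540.0), np.float64(-267.0), np.float64(28.0)), (np.float64(543.0), np.float64(-278.0), np.float64(28.0))]
220 [(np.float64(531.0), np.float64(-257.0), np.float64(26.0)), (np.float64(530.0), np.float64(-268.0), np.float64(29.0)), (np.float64(535.0), np.float64(-279.0), np.float64(27.0))]
222 [(np.float64(532.0), np.float64(-258.0), np.float64(18.0)), (np.float64(535.0), np.float64(-269.0), np.float64(18.0)), (np.float64(532.0), np.float64(-280.0), np.float64(23.0))]
224 [(np.float64(536.0), np.float64(-259.0), np.float64(7.0)), (np.float64(532.0), np.float64(-270.0), np.float64(13.0)), (np.float64(536.0), np.float64(-280.0), np.float64(12.0))]
[ 0.54149117 -0.26089428  0.03569328]
```

Request:
arm_command:
  plan:
    - {"claw": 0.05,"offset": [0.0,-0.001,0.0],"turn": 0.0}
    - {"claw": 0.05,"offset": [0.0,-0.001,0.0],"turn": 0.0}
    - {"claw": 0.05,"offset": [0.0,-0.001,0.0],"turn": 0.0}
    - {"claw": 0.05,"offset": [0.0,-0.001,0.0],"turn": 0.0}
    - {"claw": 0.05,"offset": [0.0,-0.001,0.008],"turn": 0.0}
    - {"claw": 0.05,"offset": [0.0,-0.001,0.014],"turn": 0.0}
    - {"claw": 0.05,"offset": [0.0,-0.001,0.018],"turn": 0.0}
    - {"claw": 0.05,"offset": [0.0,-0.001,0.018],"turn": 0.0}

```text
t: 19.9
tool_pos: [0.5398, -0.2605, 0.0167]
orientation: [-0.001, 0.692, 0.721, -0.0]
force: [-0.8, 0.9, 0.2]
gripper_width: 0.53
finger_force: 0.0
```

```bash
python3 go.py 541 -261 0 2.35;  python3 - <<'E'
from h import *
from cell import arm
c=arm.capture("wrist");P=cloud(c);Z=P[...,2];Y=P[...,1]
# lowest finger points: pixels within finger columns near tool, z>0.032
for u in list(range(255,300,6))+list(range(340,385,6)):
    col=[(v,*(P[v,u]*1000).round(0)) for v in range(215,262,4)]
    k=[(v,int(x),int(y),int(z)) for v,x,y,z in col if 12<z<90 and abs(y+255)<14]
    print(u,k[:3])
c=arm.capture("scene");a=c["frame"][180:270,340:480,::-1];cv2.imwrite("pics/s4.png",cv2.resize(a,None,fx=5,fy=5,interpolation=cv2.INTER_CUBIC))
E
```

```text
t 19.9 pos [ 539.8 -260.5   16.7] psi 2.35 zaxis [-0.002  0.001 -1.   ] q [-0.57  0.46  1.7   0.    0.99 -0.61] w 49.8 ff 0.0 F [-0.8  0.9  0.2]
offset mm [-0.5  1.2 16.7] turn -0.0001
255 [(243, 502, -252, 47), (247, 503, -252, 52), (251, 504, -252, 57)]
261 [(235, 504, -252, 35), (239, 505, -252, 41), (243, 506, -252, 47)]
267 [(235, 507, -252, 35), (239, 508, -252, 41), (243, 509, -252, 46)]
273 [(231, 510, -252, 28), (235, 511, -252, 35), (239, 512, -252, 41)]
279 [(235, 514, -254, 30), (239, 514, -256, 32), (243, 514, -259, 32)]
285 []
291 []
297 []
340 []
346 []
352 []
358 [(235, 564, -251, 30), (239, 564, -254, 31), (243, 564, -256, 31)]
364 [(231, 568, -249, 28), (235, 567, -249, 35), (239, 566, -249, 41)]
370 [(235, 571, -250, 34), (239, 570, -250, 41), (243, 569, -250, 46)]
376 [(235, 574, -249, 35), (239, 573, -249, 41), (243, 572, -249, 47)]
382 [(243, 576, -250, 45), (247, 575, -249, 51), (251, 573, -249, 57)]
```

View pics/s4.png

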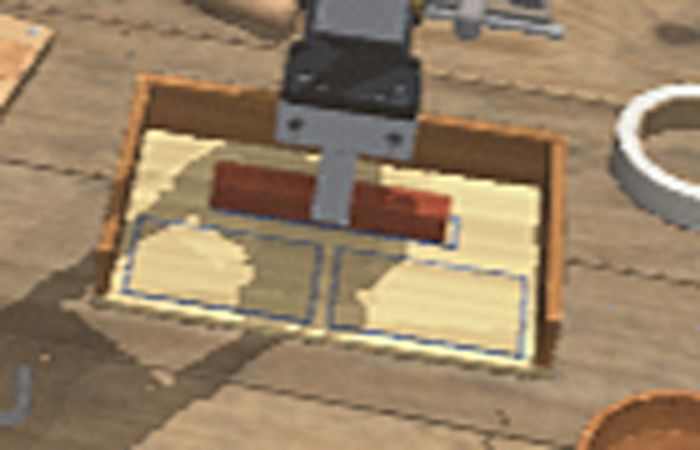

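The tips stand at about z = 29 mm while the reported z is 16.7 mm, so the reported height runs about 35 mm low against the nominal tip offset. The fingers straddle the blank at (330,200). I'll go 15 mm lower, then grip.

Request:
arm_command:
  plan:
    - {"claw": 0.05,"offset": [0.0,0.0,0.005],"turn": 0.0}
    - {"claw": 0.05,"offset": [0.0,0.0,0.009],"turn": 0.0}
    - {"claw": 0.05,"offset": [0.0,0.0,0.012],"turn": 0.0}
    - {"claw": 0.05,"offset": [0.0,0.0,0.014],"turn": 0.0}
    - {"claw": 0.05,"offset": [0.0,0.0,0.015],"turn": 0.0}
    - {"claw": 0.05,"offset": [0.0,0.0,0.015],"turn": 0.0}

```text
t: 20.6
tool_pos: [0.5405, -0.2609, 0.0026]
orientation: [-0.0, 0.692, 0.721, 0.0]
force: [-0.1, -0.6, -0.3]
gripper_width: 0.535
finger_force: 0.0
```

Request:
arm_command:
  plan:
    - {"claw": 0.028,"offset": [0.0,0.0,0.0],"turn": 0.0}
    - {"claw": 0.025,"offset": [0.0,0.0,0.0],"turn": 0.0}
    - {"claw": 0.02,"offset": [0.0,0.0,0.0],"turn": 0.0}
    - {"claw": 0.01,"offset": [0.0,0.0,0.0],"turn": 0.0}
    - {"claw": 0.005,"offset": [0.0,0.0,0.0],"turn": 0.0}
    - {"claw": 0.005,"offset": [0.0,0.0,0.0],"turn": 0.0}
    - {"claw": 0.005,"offset": [0.0,0.0,0.0],"turn": 0.0}

```text
t: 21.3
tool_pos: [0.5406, -0.261, 0.0029]
orientation: [0.0, 0.692, 0.721, 0.0]
force: [-0.5, 0.6, 0.9]
gripper_width: 0.21
finger_force: 30.0
```

```bash
python3 go.py 627 -7 60 -10.9
```

```text
t 21.3 pos [ 540.6 -261.     2.9] psi 2.35 zaxis [ 0.  0. -1.] q [-0.57  0.47  1.71  0.    0.95 -0.61] w 19.7 ff 29.999356269836426 F [-0.5  0.6  0.9]
offset mm [250.2  96.7 -57.1] turn 0.2312
```

Request:
arm_command:
  plan:
    - {"claw": 0.005,"offset": [0.0,0.0,-0.01],"turn": 0.0}
    - {"claw": 0.005,"offset": [0.0,0.0,-0.03],"turn": 0.0}
    - {"claw": 0.005,"offset": [0.0,0.0,-0.06],"turn": 0.0}
    - {"claw": 0.005,"offset": [0.0,0.0,-0.08],"turn": 0.0}
    - {"claw": 0.005,"offset": [0.02,0.01,-0.09],"turn": 0.03}
    - {"claw": 0.005,"offset": [0.06,0.03,-0.09],"turn": 0.08}
    - {"claw": 0.005,"offset": [0.1,0.045,-0.09],"turn": 0.13}
    - {"claw": 0.005,"offset": [0.14,0.06,-0.09],"turn": 0.18}

```text
t: 22.1
tool_pos: [0.5952, -0.1174, 0.0937]
orientation: [0.0, 0.755, 0.655, 0.0]
force: [0.5, -0.1, -0.8]
gripper_width: 0.21
finger_force: 30.0
```

```bash
python3 go.py 629 -6 60 -10.9; python3 - <<'E'
from h import *
from cell import arm
c=arm.capture("wrist");np.savez("w5.npz",**c);cv2.imwrite("pics/w5.png",c["frame"][:,:,::-1])
E
```

```text
t 22.1 pos [ 595.2 -117.4   93.7] psi -8.13 zaxis [ 0.001 -0.    -1.   ] q [-0.31  0.39  1.59  0.    1.16 -0.17] w 19.7 ff 29.99701201915741 F [ 0.5 -0.1 -0.8]
offset mm [115.1  17.6  33.7] turn 0.0483
```

View pics/w5.png

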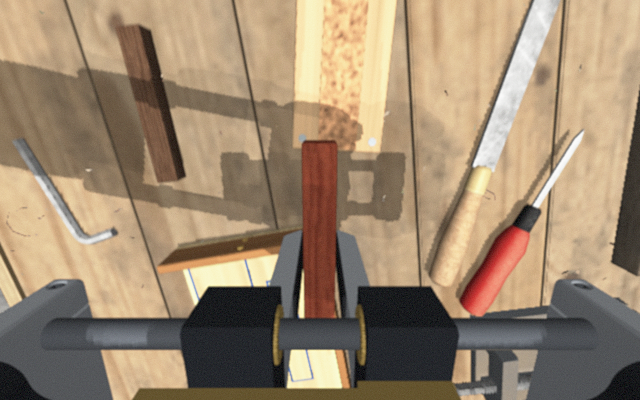

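The red blank is held level at (319,230). The board's near end is at (340,150) with its cork strip at (355,75), and the dark blank is at (152,102).

```bash
python3 - <<'E'
from h import *
c=dict(np.load("w5.npz"));P=cloud(c);Z=P[...,2]
hsv=cv2.cvtColor(c["frame"],cv2.COLOR_RGB2HSV);H,S,V=[hsv[...,i].astype(int) for i in range(3)]
m=(Z>.0065)&(Z<.022);m[:,:285]=0;m[:,405:]=0;m[160:]=0
L=[];R=[]
for v in range(10,140,10):
    us=np.where(m[v])[0]
    if len(us)>40: L.append((us.min(),v));R.append((us.max()+1,v))
for n,k in(("L",L),("R",R)):
    p=ray(c,k,.014)*1000;a=np.polyfit(p[:,1],p[:,0],1);print(n,p[[0,-1],:2].round(1).tolist(),"yaw",np.degrees(-np.arctan(a[0])).round(2),"x at y=-7",np.polyval(a,-7).round(1), np.abs(np.polyval(a,p[:,1])-p[:,0]).max().round(2))
print("near corners",(ray(c,[(296,149),(383,153)],.014)*1000).round(1).tolist(),P[75,345])
d=(V<120)&(Z>.008)&(Z<.03);d[:,:110]=0;d[:,195:]=0;d[200:]=0;d[:15]=0
rect(c,(Z>.014)&d,.020,"dark")
e=d*0;e=(Z>.012)&(Z<.03);e[:,:110]=0;e[:,195:]=0;e[200:]=0
rect(c,e,.020,"dark by z")
E
```

```text
L [[598.8, 43.4], [581.1, -47.3]] yaw -11.08 x at y=-7 588.9 0.34
R [[676.9, 32.3], [659.1, -58.4]] yaw -11.25 x at y=-7 669.3 0.42
near corners [[581.9, -64.1, 14.0], [658.3, -78.5, 14.0]] [ 0.63237087 -0.00932508  0.01291153]
dark px [148.  94.] xy mm 466.3 -5.0 short/long 20.7 46.7 yaw deg -1.08
dark by z px [148. 104.] xy mm 466.5 -14.5 short/long 21.9 126.4 yaw deg -1.58
```

Request:
arm_command:
  plan:
    - {"claw": 0.005,"offset": [0.025,0.003,0.0],"turn": 0.01}
    - {"claw": 0.005,"offset": [0.06,0.01,0.005],"turn": 0.03}
    - {"claw": 0.005,"offset": [0.09,0.014,0.015],"turn": 0.05}
    - {"claw": 0.005,"offset": [0.11,0.017,0.03],"turn": 0.05}
    - {"claw": 0.005,"offset": [0.1165,0.018,0.045],"turn": 0.05}
    - {"claw": 0.005,"offset": [0.1165,0.018,0.06],"turn": 0.05}
    - {"claw": 0.005,"offset": [0.1165,0.018,0.065],"turn": 0.05}
    - {"claw": 0.005,"offset": [0.1165,0.018,0.065],"turn": 0.05}

```text
t: 22.95
tool_pos: [0.6281, -0.0059, 0.0274]
orientation: [-0.001, 0.771, 0.637, -0.001]
force: [0.4, 1.1, -0.8]
gripper_width: 0.209
finger_force: 30.0
```

```bash
python3 go.py 629.5 -4.5 9 -11; python3 - <<'E'
from h import *
from cell import arm
c=arm.capture("wrist");np.savez("w6.npz",**c);cv2.imwrite("pics/w6.png",c["frame"][:,150:490,::-1])
E
```

```text
t 22.95 pos [628.1  -5.9  27.4] psi -10.83 zaxis [-0.002  0.    -1.   ] q [-0.12  0.48  1.62 -0.    1.04  0.07] w 19.7 ff 29.999058544635773 F [ 0.4  1.1 -0.8]
offset mm [ 1.6  1.1 18.4] turn 0.003
```

View pics/w6.png

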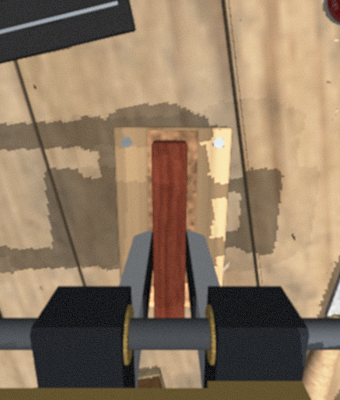

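```bash
python3 - <<'E'
from h import *
c=dict(np.load("w6.npz"));P=cloud(c);Z=P[...,2]
print(Z[200,319],Z[170,319],Z[150,285])
m=(Z>.0065)&(Z<.022);rb=(Z>.04)&(Z<.06)
for v in(135,150,170,190,205):
    a=np.where(m[v,255:395])[0]+255;b=np.where(rb[v,280:360])[0]+280
    A=ray(c,[(a.min(),v),(a.max()+1,v)],.014)*1000
    s=f"{v} board {a.min()} {a.max()+1} mid {A[:,:2].mean(0).round(1)}"
    if len(b): B=ray(c,[(b.min(),v),(b.max()+1,v)],.0525)*1000;s+=f" red {b.min()} {b.max()+1} mid {B[:,:2].mean(0).round(1)}"
    print(s)
def far(mm,u): return np.where(mm[100:200,u])[0].min()+100
vb=[far(m,u) for u in(290,360)];vr=far(rb,319);print(vb,vr)
print("far board",(ray(c,[(290,vb[0]),(360,vb[1])],.014)*1000).round(1).tolist(),"far red",(ray(c,[(319,vr)],.0525)*1000).round(1))
E
```

```text
0.05104494114683102 0.05126000312567665 0.011361253638409905
135 board 263 382 mid [642.7  60.4]
150 board 264 381 mid [640.9  50.7] red 301 337 mid [639.5  55.7]
170 board 265 379 mid [638.1  37.5] red 301 337 mid [637.5  44.9]
190 board 266 378 mid [635.5  23.6] red 302 336 mid [635.3  33.7]
205 board 266 377 mid [633.1  12.9] red 302 336 mid [633.7  25. ]
[np.int64(126), np.int64(127)] 141
far board [[622.9, 70.1, 14.0], [667.9, 60.9, 14.0]] far red [[640.4  60.4  52.5]]
```

Request:
arm_command:
  plan:
    - {"claw": 0.005,"offset": [0.001,0.002,0.004],"turn": 0.006}
    - {"claw": 0.005,"offset": [0.001,0.002,0.009],"turn": 0.006}
    - {"claw": 0.005,"offset": [0.001,0.002,0.013],"turn": 0.006}
    - {"claw": 0.005,"offset": [0.001,0.002,0.016],"turn": 0.006}
    - {"claw": 0.005,"offset": [0.001,0.002,0.0175],"turn": 0.006}
    - {"claw": 0.005,"offset": [0.001,0.002,0.0185],"turn": 0.006}
    - {"claw": 0.005,"offset": [0.001,0.002,0.0185],"turn": 0.006}

```text
t: 23.7
tool_pos: [0.6308, -0.0051, 0.0092]
orientation: [-0.0, 0.773, 0.635, -0.0]
force: [-0.6, -0.2, -1.8]
gripper_width: 0.209
finger_force: 30.0
```

```bash
python3 go.py 629.5 -4.5 9 -11
```

```text
t 23.7 pos [630.8  -5.1   9.2] psi -11.17 zaxis [-0.  0. -1.] q [-0.12  0.5   1.63  0.    1.    0.08] w 19.7 ff 29.99910056591034 F [-0.6 -0.2 -1.8]
offset mm [ 0.4 -1.4  0.2] turn -0.003
```

Request:
arm_command:
  plan:
    - {"claw": 0.005,"offset": [0.0,0.0,0.0004],"turn": 0.0}
    - {"claw": 0.024,"offset": [0.0,0.0,0.0004],"turn": 0.0}
    - {"claw": 0.04,"offset": [0.0,0.0,0.0004],"turn": 0.0}
    - {"claw": 0.05,"offset": [0.0,0.0,0.0],"turn": 0.0}
    - {"claw": 0.05,"offset": [0.0,0.0,0.0],"turn": 0.0}
    - {"claw": 0.05,"offset": [0.0,0.0,-0.03],"turn": 0.0}
    - {"claw": 0.05,"offset": [0.0,0.0,-0.07],"turn": 0.0}
    - {"claw": 0.05,"offset": [0.0,-0.01,-0.1],"turn": 0.0}

```text
t: 24.5
tool_pos: [0.6227, -0.0035, 0.1112]
orientation: [0.001, 0.773, 0.635, 0.001]
force: [0.2, -1.0, -0.6]
gripper_width: 0.528
finger_force: 0.0
```

Request:
arm_command:
  plan:
    - {"claw": 0.05,"offset": [-0.01,-0.03,0.0],"turn": -0.04}
    - {"claw": 0.05,"offset": [-0.02,-0.065,0.0],"turn": -0.1}
    - {"claw": 0.05,"offset": [-0.03,-0.1,0.0],"turn": -0.15}
    - {"claw": 0.05,"offset": [-0.04,-0.13,0.0],"turn": -0.18}
    - {"claw": 0.05,"offset": [-0.04,-0.15,0.0],"turn": -0.18}
    - {"claw": 0.05,"offset": [-0.04,-0.15,0.0],"turn": -0.18}
    - {"claw": 0.05,"offset": [-0.04,-0.15,0.0],"turn": -0.18}

```text
t: 25.2
tool_pos: [0.4673, -0.0135, 0.1098]
orientation: [0.001, 0.712, 0.702, 0.001]
force: [0.7, -0.3, -0.0]
gripper_width: 0.531
finger_force: 0.0
```

```bash
python3 go.py 465.5 -14 -3 -0.8; python3 - <<'E'
from h import *
from cell import arm
c=arm.capture("wrist");np.savez("w7.npz",**c)
b=c["frame"][:,:,::-1]
t=arm.capture("top");np.savez("t7.npz",**t)
P=cloud(c);Z=P[...,2];m=(Z>.009)&(Z<.03);m[:80]=0;m[:,:270]=0;m[:,370:]=0
rect(c,m,.020,"dark")
n=cv2.resize(t["frame"][140:280,250:500,::-1],None,fx=1.6,fy=1.6)
o=np.zeros((400,800,3),np.uint8);o[:,:400]=b[:,120:520];o[:224,400:800]=n;cv2.imwrite("pics/w7.png",o)
E
```

```text
t 25.2 pos [467.3 -13.5 109.8] psi -0.86 zaxis [ 0.002 -0.    -1.   ] q [-0.18  0.18  1.86  0.    1.1  -0.16] w 49.9 ff 0.0 F [ 0.7 -0.3 -0. ]
offset mm [ -0.5  -2.1 112.8] turn -0.0011
dark px [315. 195.] xy mm 464.0 -13.1 short/long 18.8 126.2 yaw deg -1.54
```

View pics/w7.png

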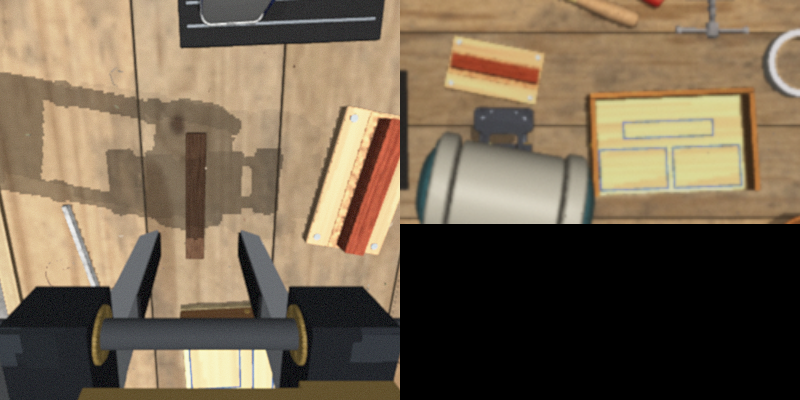

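The red blank lies along the cork in the middle of the board (top view, (495,70)), the rack is empty, and the dark blank is between the fingers at (196,195).

Request:
arm_command:
  plan:
    - {"claw": 0.05,"offset": [0.0,-0.003,0.03],"turn": 0.006}
    - {"claw": 0.05,"offset": [0.0,-0.003,0.065],"turn": 0.006}
    - {"claw": 0.05,"offset": [0.0,-0.003,0.09],"turn": 0.006}
    - {"claw": 0.05,"offset": [0.0,-0.003,0.105],"turn": 0.006}
    - {"claw": 0.05,"offset": [0.0,-0.003,0.111],"turn": 0.006}
    - {"claw": 0.05,"offset": [0.0,-0.003,0.1135],"turn": 0.006}
    - {"claw": 0.05,"offset": [0.0,-0.003,0.1135],"turn": 0.006}

```text
t: 26.0
tool_pos: [0.4641, -0.0135, -0.0041]
orientation: [0.0, 0.714, 0.7, 0.0]
force: [-1.1, -0.0, 0.0]
gripper_width: 0.534
finger_force: 0.0
```

Request:
arm_command:
  plan:
    - {"claw": 0.028,"offset": [0.0,0.0,0.0],"turn": 0.0}
    - {"claw": 0.025,"offset": [0.0,0.0,0.0],"turn": 0.0}
    - {"claw": 0.02,"offset": [0.0,0.0,0.0],"turn": 0.0}
    - {"claw": 0.01,"offset": [0.0,0.0,0.0],"turn": 0.0}
    - {"claw": 0.005,"offset": [0.0,0.0,0.0],"turn": 0.0}
    - {"claw": 0.005,"offset": [0.0,0.0,0.0],"turn": 0.0}
    - {"claw": 0.005,"offset": [0.0,0.0,0.0],"turn": 0.0}

```text
t: 26.7
tool_pos: [0.4634, -0.0133, -0.0038]
orientation: [0.0, 0.715, 0.7, 0.0]
force: [-0.4, 0.4, 5.4]
gripper_width: 0.204
finger_force: 30.0
```

```bash
python3 go.py 540.6 -261 90 2.35; python3 - <<'E'
from h import *
c=dict(np.load("t7.npz"));hsv=cv2.cvtColor(c["frame"],cv2.COLOR_RGB2HSV);H,S,V=[hsv[...,i].astype(int) for i in range(3)]
P=cloud(c);Z=P[...,2]
m=(S<95)&(np.mgrid[0:400,0:640][0]>205)&(np.mgrid[0:400,0:640][0]<232);m[:,:380]=0;m[:,455:]=0
k=np.argwhere(m);print(len(k));r=cv2.minAreaRect(ray(c,k[:,::-1],.008)[:,:2].astype(np.float32)*1000);print("outline",r)
rect(c,((Z>.036)&(Z<.053)&(np.mgrid[0:400,0:640][1]>355)&(np.mgrid[0:400,0:640][1]<500)&(np.mgrid[0:400,0:640][0]>185)&(np.mgrid[0:400,0:640][0]<280)),.045,"rack")
E
```

```text
t 26.7 pos [463.4 -13.3  -3.8] psi -1.2 zaxis [ 0.001 -0.    -1.   ] q [-0.18  0.32  2.02  0.    0.8  -0.16] w 19.2 ff 29.993066489696503 F [-0.4  0.4  5.4]
offset mm [-246.    82.5  -93.8] turn -0.062
1781
outline ((545.681396484375, -264.6676940917969), (178.97486877441406, 60.073707580566406), 89.97937774658203)
rack px [422. 216.] xy mm 520.4 -266.5 short/long 148.3 240.8 yaw deg 2.03
```

Request:
arm_command:
  plan:
    - {"claw": 0.005,"offset": [0.0,0.0,-0.015],"turn": 0.0}
    - {"claw": 0.005,"offset": [0.0,0.0,-0.05],"turn": 0.0}
    - {"claw": 0.005,"offset": [-0.015,0.01,-0.08],"turn": -0.02}
    - {"claw": 0.005,"offset": [-0.05,0.025,-0.094],"turn": -0.04}
    - {"claw": 0.005,"offset": [-0.095,0.04,-0.094],"turn": -0.062}
    - {"claw": 0.005,"offset": [-0.14,0.055,-0.094],"turn": -0.062}
    - {"claw": 0.005,"offset": [-0.18,0.07,-0.094],"turn": -0.062}
    - {"claw": 0.005,"offset": [-0.22,0.08,-0.094],"turn": -0.062}

```text
t: 27.5
tool_pos: [0.5391, -0.2368, 0.0894]
orientation: [0.0, 0.693, 0.721, 0.0]
force: [1.0, 0.6, 0.3]
gripper_width: 0.208
finger_force: 30.0
```

Request:
arm_command:
  plan:
    - {"claw": 0.005,"offset": [-0.017,0.003,0.0],"turn": 0.0}
    - {"claw": 0.005,"offset": [-0.025,0.003,0.01],"turn": 0.0}
    - {"claw": 0.005,"offset": [-0.027,0.003,0.03],"turn": 0.0}
    - {"claw": 0.005,"offset": [-0.027,0.003,0.05],"turn": 0.0}
    - {"claw": 0.005,"offset": [-0.027,0.003,0.06],"turn": 0.0}
    - {"claw": 0.005,"offset": [-0.027,0.003,0.06],"turn": 0.0}
    - {"claw": 0.005,"offset": [-0.027,0.003,0.06],"turn": 0.0}

```text
t: 28.2
tool_pos: [0.5426, -0.261, 0.0299]
orientation: [-0.0, 0.692, 0.722, 0.0]
force: [-0.6, -0.4, 1.0]
gripper_width: 0.201
finger_force: 30.0
```

```bash
python3 go.py 541.5 -262 4.5 2.35; python3 - <<'E'
from h import *
from cell import arm
c=arm.capture("wrist");np.savez("w8.npz",**c);b=c["frame"][50:280,210:430,::-1];cv2.imwrite("pics/w8.png",cv2.resize(b,None,fx=2.5,fy=2.5,interpolation=cv2.INTER_CUBIC))
E
```

```text
t 28.2 pos [ 542.6 -261.    29.9] psi 2.4 zaxis [-0.  0. -1.] q [-0.56  0.45  1.68  0.    1.02 -0.61] w 18.9 ff 29.991592168807983 F [-0.6 -0.4  1. ]
offset mm [-1.  -1.2 25.4] turn 0.0008
```

View pics/w8.png

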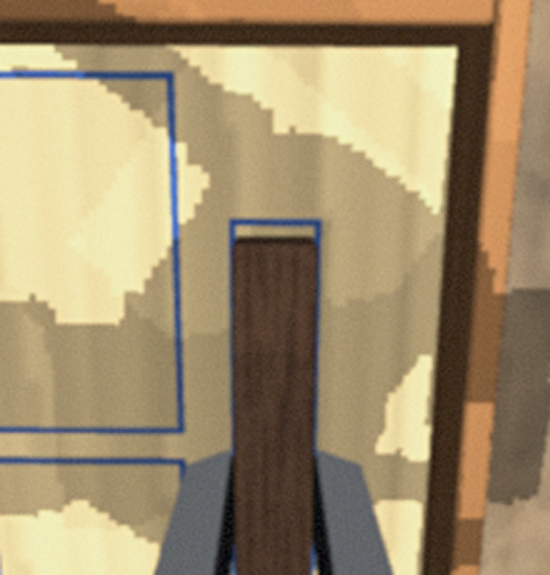

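```bash
python3 - <<'E'
from h import *
c=dict(np.load("w8.npz"))
print("outline end",ray(c,[(302.5,138.5),(337.5,138.5)],.008)*1000,"blank end",ray(c,[(303.5,145.2),(336,145.2)],.0537)*1000)
E
```

```text
outline end [[ 528.18430259 -196.55168541    8.        ]
 [ 552.38116476 -195.52973872    8.        ]] blank end [[ 531.13454171 -196.2808922    53.7       ]
 [ 548.83158781 -195.5335491    53.7       ]]
```

Request:
arm_command:
  plan:
    - {"claw": 0.005,"offset": [-0.002,0.0,0.006],"turn": 0.0}
    - {"claw": 0.005,"offset": [-0.002,0.0,0.013],"turn": 0.0}
    - {"claw": 0.005,"offset": [-0.002,0.0,0.019],"turn": 0.0}
    - {"claw": 0.005,"offset": [-0.002,0.0,0.023],"turn": 0.0}
    - {"claw": 0.005,"offset": [-0.002,0.0,0.025],"turn": 0.0}
    - {"claw": 0.005,"offset": [-0.002,0.0,0.0255],"turn": 0.0}
    - {"claw": 0.005,"offset": [-0.002,0.0,0.0255],"turn": 0.0}

```text
t: 28.95
tool_pos: [0.5428, -0.2639, 0.0043]
orientation: [0.0, 0.692, 0.721, 0.0]
force: [-0.6, -0.8, -0.7]
gripper_width: 0.202
finger_force: 30.0
```

```bash
python3 go.py 495.6 303.8 72.5 2.35
```

```text
t 28.95 pos [ 542.8 -263.9    4.3] psi 2.35 zaxis [ 0. -0. -1.] q [-0.57  0.48  1.7   0.    0.96 -0.61] w 19.0 ff 29.99161273241043 F [-0.6 -0.8 -0.7]
offset mm [569.1 -23.9 -68.3] turn -0.0001
```

Request:
arm_command:
  plan:
    - {"claw": 0.024,"offset": [0.0,0.0,0.0],"turn": 0.0}
    - {"claw": 0.04,"offset": [0.0,0.0,0.0],"turn": 0.0}
    - {"claw": 0.05,"offset": [0.0,0.0,0.0],"turn": 0.0}
    - {"claw": 0.05,"offset": [0.0,0.0,0.0],"turn": 0.0}
    - {"claw": 0.05,"offset": [0.0,0.0,-0.03],"turn": 0.0}
    - {"claw": 0.05,"offset": [0.0,0.0,-0.075],"turn": 0.0}
    - {"claw": 0.094,"offset": [0.0,0.0,-0.125],"turn": 0.0}
    - {"claw": 0.094,"offset": [0.03,0.0,-0.17],"turn": 0.0}

```text
t: 29.75
tool_pos: [0.5425, -0.2389, 0.1734]
orientation: [0.002, 0.694, 0.72, -0.0]
force: [0.2, -0.0, -0.3]
gripper_width: 0.668
finger_force: 0.0
```

Request:
arm_command:
  plan:
    - {"claw": 0.094,"offset": [0.045,0.0,-0.02],"turn": 0.0}
    - {"claw": 0.094,"offset": [0.09,0.0,-0.025],"turn": 0.0}
    - {"claw": 0.094,"offset": [0.135,-0.005,-0.025],"turn": 0.0}
    - {"claw": 0.094,"offset": [0.18,-0.01,-0.025],"turn": 0.0}
    - {"claw": 0.094,"offset": [0.225,-0.015,-0.025],"turn": 0.0}
    - {"claw": 0.094,"offset": [0.27,-0.02,-0.025],"turn": 0.0}
    - {"claw": 0.094,"offset": [0.315,-0.024,-0.025],"turn": 0.0}
    - {"claw": 0.094,"offset": [0.36,-0.024,-0.025],"turn": 0.0}

```text
t: 30.55
tool_pos: [0.5018, 0.1243, 0.1962]
orientation: [0.0, 0.693, 0.721, 0.0]
force: [0.9, 1.0, 1.0]
gripper_width: 1.003
finger_force: 0.0
```

Request:
arm_command:
  plan:
    - {"claw": 0.094,"offset": [0.045,0.0,0.0],"turn": 0.0}
    - {"claw": 0.094,"offset": [0.09,0.0,0.0],"turn": 0.0}
    - {"claw": 0.094,"offset": [0.13,0.0,0.0],"turn": 0.0}
    - {"claw": 0.094,"offset": [0.16,0.0,0.0],"turn": 0.0}
    - {"claw": 0.094,"offset": [0.178,0.0,0.0],"turn": 0.0}
    - {"claw": 0.094,"offset": [0.178,0.0,0.0],"turn": 0.0}
    - {"claw": 0.094,"offset": [0.178,0.0,0.0],"turn": 0.0}

```text
t: 31.25
tool_pos: [0.4954, 0.2995, 0.1957]
orientation: [0.0, 0.692, 0.722, -0.001]
force: [-0.1, -1.2, -0.4]
gripper_width: 1.001
finger_force: 0.0
```

```bash
python3 go.py 495.6 303.8 47.5 2.35; python3 - <<'E'
from h import *
from cell import arm
c=arm.capture("wrist");np.savez("w9.npz",**c);P=cloud(c);Z=P[...,2]
m=(Z>.115)&(Z<.14);m[:,:250]=0;m[:,390:]=0;m[235:]=0
rect(c,m,.129,"jar")
c=arm.capture("scene");o=cv2.resize(c["frame"][130:270,170:470,::-1],None,fx=2.6,fy=2.6);cv2.imwrite("pics/s9.png",o)
E
```

```text
t 31.25 pos [495.4 299.5 195.7] psi 2.36 zaxis [-0.    -0.001 -1.   ] q [ 0.42  0.28  1.49 -0.    1.37  0.38] w 94.1 ff 0.0 F [-0.1 -1.2 -0.4]
offset mm [  4.5   0.4 148.2] turn 0.0002
jar px [321. 201.] xy mm 496.3 305.3 short/long 49.3 52.1 yaw deg 2.39
```

View pics/s9.png

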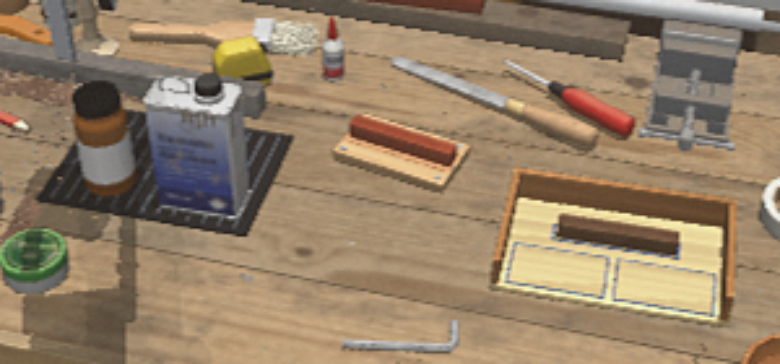

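Red lies on the board's cork strip, dark is in the rack outline, and the can and jar stand upright on the mat. Now the jar.

Request:
arm_command:
  plan:
    - {"claw": 0.094,"offset": [0.004,0.0,0.03],"turn": 0.0}
    - {"claw": 0.094,"offset": [0.004,0.0,0.065],"turn": 0.0}
    - {"claw": 0.094,"offset": [0.004,0.0,0.1],"turn": 0.0}
    - {"claw": 0.094,"offset": [0.004,0.0,0.13],"turn": 0.0}
    - {"claw": 0.094,"offset": [0.004,0.0,0.144],"turn": 0.0}
    - {"claw": 0.094,"offset": [0.004,0.0,0.148],"turn": 0.0}
    - {"claw": 0.094,"offset": [0.004,0.0,0.148],"turn": 0.0}

```text
t: 32.05
tool_pos: [0.4956, 0.3033, 0.0479]
orientation: [-0.0, 0.693, 0.721, -0.0]
force: [-0.5, -0.1, 0.7]
gripper_width: 1.0
finger_force: 0.0
```

Request:
arm_command:
  plan:
    - {"claw": 0.065,"offset": [0.0,0.0,0.0],"turn": 0.0}
    - {"claw": 0.063,"offset": [0.0,0.0,0.0],"turn": 0.0}
    - {"claw": 0.06,"offset": [0.0,0.0,0.0],"turn": 0.0}
    - {"claw": 0.05,"offset": [0.0,0.0,0.0],"turn": 0.0}
    - {"claw": 0.04,"offset": [0.0,0.0,0.0],"turn": 0.0}
    - {"claw": 0.035,"offset": [0.0,0.0,0.0],"turn": 0.0}
    - {"claw": 0.035,"offset": [0.0,0.0,0.0],"turn": 0.0}

```text
t: 32.75
tool_pos: [0.4958, 0.3047, 0.0483]
orientation: [0.0, 0.692, 0.722, 0.0]
force: [0.1, 0.1, 2.6]
gripper_width: 0.613
finger_force: 30.0
```

```bash
python3 go.py 481.8 -209.5 150 2.35
```

```text
t 32.75 pos [495.8 304.7  48.3] psi 2.36 zaxis [ 0.001  0.    -1.   ] q [ 0.43  0.4   1.7  -0.    1.03  0.39] w 57.6 ff 29.994480597148225 F [0.1 0.1 2.6]
offset mm [-513.1  -35.  -101.9] turn 0.0001
```

Request:
arm_command:
  plan:
    - {"claw": 0.035,"offset": [0.0,0.0,-0.01],"turn": 0.0}
    - {"claw": 0.035,"offset": [0.0,0.0,-0.03],"turn": 0.0}
    - {"claw": 0.035,"offset": [0.0,0.0,-0.065],"turn": 0.0}
    - {"claw": 0.035,"offset": [0.0,0.0,-0.1],"turn": 0.0}
    - {"claw": 0.035,"offset": [0.0,0.0,-0.135],"turn": 0.0}
    - {"claw": 0.035,"offset": [0.0,0.0,-0.165],"turn": 0.0}
    - {"claw": 0.035,"offset": [0.0,0.0,-0.185],"turn": 0.0}
    - {"claw": 0.035,"offset": [-0.015,0.0,-0.193],"turn": 0.0}

```text
t: 33.55
tool_pos: [0.4964, 0.2907, 0.2431]
orientation: [0.0, 0.692, 0.722, 0.002]
force: [0.9, -0.2, -2.7]
gripper_width: 0.614
finger_force: 30.0
```

Request:
arm_command:
  plan:
    - {"claw": 0.035,"offset": [-0.03,0.0,0.0],"turn": 0.0}
    - {"claw": 0.035,"offset": [-0.065,0.0,0.0],"turn": 0.0}
    - {"claw": 0.035,"offset": [-0.105,0.0,0.0],"turn": 0.0}
    - {"claw": 0.035,"offset": [-0.145,-0.005,0.0],"turn": 0.0}
    - {"claw": 0.035,"offset": [-0.185,-0.01,0.0],"turn": 0.0}
    - {"claw": 0.035,"offset": [-0.225,-0.015,0.0],"turn": 0.0}
    - {"claw": 0.035,"offset": [-0.265,-0.02,0.0],"turn": 0.0}
    - {"claw": 0.035,"offset": [-0.305,-0.025,0.0],"turn": 0.0}

```text
t: 34.35
tool_pos: [0.4813, -0.0185, 0.2397]
orientation: [-0.001, 0.693, 0.721, -0.001]
force: [0.7, -0.5, -3.0]
gripper_width: 0.611
finger_force: 30.0
```

Request:
arm_command:
  plan:
    - {"claw": 0.035,"offset": [-0.04,0.0,0.02],"turn": 0.0}
    - {"claw": 0.035,"offset": [-0.08,-0.003,0.045],"turn": 0.0}
    - {"claw": 0.035,"offset": [-0.12,-0.006,0.07],"turn": 0.0}
    - {"claw": 0.035,"offset": [-0.155,-0.01,0.085],"turn": 0.0}
    - {"claw": 0.035,"offset": [-0.18,-0.01,0.095],"turn": 0.0}
    - {"claw": 0.035,"offset": [-0.193,-0.01,0.1],"turn": 0.0}
    - {"claw": 0.035,"offset": [-0.193,-0.01,0.1],"turn": 0.0}
    - {"claw": 0.035,"offset": [-0.193,-0.01,0.1],"turn": 0.0}

```text
t: 35.15
tool_pos: [0.4809, -0.2087, 0.1408]
orientation: [-0.001, 0.693, 0.721, 0.0]
force: [-0.2, 0.3, -2.4]
gripper_width: 0.607
finger_force: 30.0
```

```bash
python3 go.py 481.8 -209 52.3 2.35
```

```text
t 35.15 pos [ 480.9 -208.7  140.8] psi 2.33 zaxis [-0.001  0.002 -1.   ] q [-0.54  0.24  1.7   0.    1.21 -0.58] w 57.1 ff 29.990142923779786 F [-0.2  0.3 -2.4]
offset mm [-0.5  1.  88.5] turn -0.0004
```

Request:
arm_command:
  plan:
    - {"claw": 0.035,"offset": [0.0,0.001,0.025],"turn": 0.0}
    - {"claw": 0.035,"offset": [0.0,0.001,0.055],"turn": 0.0}
    - {"claw": 0.035,"offset": [0.0,0.001,0.074],"turn": 0.0}
    - {"claw": 0.035,"offset": [0.0,0.001,0.081],"turn": 0.0}
    - {"claw": 0.035,"offset": [0.0,0.001,0.085],"turn": 0.0}
    - {"claw": 0.035,"offset": [0.0,0.001,0.087],"turn": 0.0}
    - {"claw": 0.035,"offset": [0.0,0.001,0.088],"turn": 0.0}
    - {"claw": 0.035,"offset": [0.0,0.001,0.088],"turn": 0.0}

```text
t: 35.95
tool_pos: [0.483, -0.2097, 0.0537]
orientation: [0.001, 0.692, 0.721, 0.0]
force: [0.2, 0.6, -3.1]
gripper_width: 0.609
finger_force: 30.0
```

```bash
python3 go.py 481.8 -209 52.3 2.35
```

```text
t 35.95 pos [ 483.  -209.7   53.7] psi 2.36 zaxis [ 0.001 -0.001 -1.   ] q [-0.54  0.32  1.82  0.    1.   -0.58] w 57.2 ff 29.99019811162725 F [ 0.2  0.6 -3.1]
offset mm [ 0.7 -1.2  1.4] turn 0.0001
```

Request:
arm_command:
  plan:
    - {"claw": 0.035,"offset": [0.0,-0.001,0.0005],"turn": 0.0}
    - {"claw": 0.035,"offset": [0.0,-0.001,0.001],"turn": 0.0}
    - {"claw": 0.035,"offset": [0.0,-0.001,0.0015],"turn": 0.0}
    - {"claw": 0.035,"offset": [0.0,-0.001,0.002],"turn": 0.0}
    - {"claw": 0.035,"offset": [0.0,-0.001,0.002],"turn": 0.0}

```text
t: 36.45
tool_pos: [0.4815, -0.2098, 0.0523]
orientation: [0.0, 0.692, 0.721, 0.0]
force: [-1.5, 0.9, 6.1]
gripper_width: 0.608
finger_force: 30.0
```

```bash
python3 go.py 481.8 -209 52.3 2.35
```

```text
t 36.45 pos [ 481.5 -209.8   52.3] psi 2.35 zaxis [ 0.001 -0.001 -1.   ] q [-0.54  0.32  1.82 -0.    0.99 -0.58] w 57.2 ff 29.995618566172197 F [-1.5  0.9  6.1]
offset mm [ 0.8  0.3 -0. ] turn -0.0001
```

Request:
arm_command:
  plan:
    - {"claw": 0.065,"offset": [0.0,0.0,-0.001],"turn": 0.0}
    - {"claw": 0.094,"offset": [0.0,0.0,-0.001],"turn": 0.0}
    - {"claw": 0.094,"offset": [0.0,0.0,-0.001],"turn": 0.0}
    - {"claw": 0.094,"offset": [0.0,0.0,-0.001],"turn": 0.0}
    - {"claw": 0.094,"offset": [0.0,0.0,-0.03],"turn": 0.0}
    - {"claw": 0.094,"offset": [0.0,0.0,-0.075],"turn": 0.0}
    - {"claw": 0.094,"offset": [0.0,0.0,-0.12],"turn": 0.0}
    - {"claw": 0.094,"offset": [0.02,0.0,-0.155],"turn": 0.0}

```text
t: 37.25
tool_pos: [0.4816, -0.1915, 0.2083]
orientation: [0.002, 0.693, 0.721, 0.0]
force: [0.5, 1.0, -0.5]
gripper_width: 1.004
finger_force: 0.0
```

Request:
arm_command:
  plan:
    - {"claw": 0.094,"offset": [0.045,0.0,0.0],"turn": 0.0}
    - {"claw": 0.094,"offset": [0.09,0.005,0.0],"turn": 0.0}
    - {"claw": 0.094,"offset": [0.135,0.01,0.0],"turn": 0.0}
    - {"claw": 0.094,"offset": [0.18,0.015,0.0],"turn": 0.0}
    - {"claw": 0.094,"offset": [0.225,0.02,0.0],"turn": 0.0}
    - {"claw": 0.094,"offset": [0.27,0.025,0.0],"turn": 0.0}
    - {"claw": 0.094,"offset": [0.315,0.03,0.0],"turn": 0.0}
    - {"claw": 0.094,"offset": [0.355,0.03,0.0],"turn": 0.0}

```text
t: 38.05
tool_pos: [0.4962, 0.1686, 0.2058]
orientation: [0.0, 0.692, 0.722, 0.0]
force: [-0.0, -0.9, 0.2]
gripper_width: 1.001
finger_force: 0.0
```

```bash
python3 go.py 496.3 188.5 83 2.2
```

```text
t 38.05 pos [496.2 168.6 205.8] psi 2.38 zaxis [ 0.001  0.    -1.   ] q [0.19 0.19 1.59 0.   1.36 0.15] w 94.1 ff 0.0 F [-0.  -0.9  0.2]
offset mm [ 19.8   0.8 122.8] turn 0.0032
```

Request:
arm_command:
  plan:
    - {"claw": 0.094,"offset": [0.013,0.0,0.0],"turn": 0.003}
    - {"claw": 0.094,"offset": [0.0195,0.0,0.015],"turn": 0.003}
    - {"claw": 0.094,"offset": [0.0195,0.0,0.05],"turn": 0.003}
    - {"claw": 0.094,"offset": [0.0195,0.0,0.085],"turn": 0.003}
    - {"claw": 0.094,"offset": [0.0195,0.0,0.11],"turn": 0.003}
    - {"claw": 0.094,"offset": [0.0195,0.0,0.12],"turn": 0.003}
    - {"claw": 0.094,"offset": [0.0195,0.0,0.1225],"turn": 0.003}
    - {"claw": 0.094,"offset": [0.0195,0.0,0.1225],"turn": 0.003}

```text
t: 38.85
tool_pos: [0.496, 0.1856, 0.084]
orientation: [0.0, 0.694, 0.72, 0.0]
force: [-0.7, -0.4, 0.7]
gripper_width: 1.001
finger_force: 0.0
```

Request:
arm_command:
  plan:
    - {"claw": 0.06,"offset": [0.0,0.0,0.0],"turn": 0.0}
    - {"claw": 0.058,"offset": [0.0,0.0,0.0],"turn": 0.0}
    - {"claw": 0.054,"offset": [0.0,0.0,0.0],"turn": 0.0}
    - {"claw": 0.045,"offset": [0.0,0.0,0.0],"turn": 0.0}
    - {"claw": 0.035,"offset": [0.0,0.0,0.0],"turn": 0.0}
    - {"claw": 0.03,"offset": [0.0,0.0,0.0],"turn": 0.0}
    - {"claw": 0.03,"offset": [0.0,0.0,0.0],"turn": 0.0}

```text
t: 39.55
tool_pos: [0.4959, 0.186, 0.0837]
orientation: [0.0, 0.694, 0.72, 0.001]
force: [0.3, 0.3, 1.7]
gripper_width: 0.549
finger_force: 30.0
```

```bash
python3 go.py 483.8 -321.5 240 2.35
```

```text
t 39.55 pos [495.9 186.   83.7] psi 2.18 zaxis [ 0.001  0.    -1.   ] q [ 0.23  0.3   1.77 -0.    1.07  0.19] w 51.6 ff 29.983757436275482 F [0.3 0.3 1.7]
offset mm [-506.6  -31.1 -156.5] turn -0.003
```

Request:
arm_command:
  plan:
    - {"claw": 0.03,"offset": [0.0,0.0,-0.008],"turn": 0.0}
    - {"claw": 0.03,"offset": [0.0,0.0,-0.025],"turn": 0.0}
    - {"claw": 0.03,"offset": [0.0,0.0,-0.05],"turn": 0.0}
    - {"claw": 0.03,"offset": [0.0,0.0,-0.08],"turn": 0.0}
    - {"claw": 0.03,"offset": [0.0,0.0,-0.115],"turn": -0.003}
    - {"claw": 0.03,"offset": [0.0,0.0,-0.145],"turn": -0.003}
    - {"claw": 0.03,"offset": [-0.01,0.0,-0.16],"turn": -0.003}
    - {"claw": 0.03,"offset": [-0.03,0.0,-0.165],"turn": -0.003}

```text
t: 40.35
tool_pos: [0.4965, 0.1567, 0.2502]
orientation: [0.0, 0.692, 0.722, 0.001]
force: [0.2, -0.6, -4.4]
gripper_width: 0.552
finger_force: 30.0
```

Request:
arm_command:
  plan:
    - {"claw": 0.03,"offset": [-0.03,0.0,0.0],"turn": 0.0}
    - {"claw": 0.03,"offset": [-0.065,0.0,0.0],"turn": 0.0}
    - {"claw": 0.03,"offset": [-0.105,0.0,0.0],"turn": 0.0}
    - {"claw": 0.03,"offset": [-0.145,-0.005,0.0],"turn": 0.0}
    - {"claw": 0.03,"offset": [-0.185,-0.01,0.0],"turn": 0.0}
    - {"claw": 0.03,"offset": [-0.225,-0.015,0.0],"turn": 0.0}
    - {"claw": 0.03,"offset": [-0.265,-0.02,0.0],"turn": 0.0}
    - {"claw": 0.03,"offset": [-0.305,-0.025,0.0],"turn": 0.0}

```text
t: 41.15
tool_pos: [0.4824, -0.1509, 0.2478]
orientation: [-0.001, 0.692, 0.721, -0.0]
force: [0.7, 0.7, -3.9]
gripper_width: 0.549
finger_force: 30.0
```

Request:
arm_command:
  plan:
    - {"claw": 0.03,"offset": [-0.035,-0.002,0.0],"turn": 0.0}
    - {"claw": 0.03,"offset": [-0.07,-0.004,0.0],"turn": 0.0}
    - {"claw": 0.03,"offset": [-0.105,-0.006,0.0],"turn": 0.0}
    - {"claw": 0.03,"offset": [-0.135,-0.006,0.0],"turn": 0.0}
    - {"claw": 0.03,"offset": [-0.16,-0.006,0.0],"turn": 0.0}
    - {"claw": 0.03,"offset": [-0.173,-0.006,0.0],"turn": 0.0}
    - {"claw": 0.03,"offset": [-0.173,-0.006,0.0],"turn": 0.0}
    - {"claw": 0.03,"offset": [-0.173,-0.006,0.0],"turn": 0.0}

```text
t: 41.95
tool_pos: [0.4846, -0.3216, 0.2479]
orientation: [-0.001, 0.692, 0.721, 0.001]
force: [0.2, 0.6, -3.6]
gripper_width: 0.55
finger_force: 30.0
```

```bash
python3 go.py 483.8 -324 87.7 2.37
```

```text
t 41.95 pos [ 484.6 -321.6  247.9] psi 2.36 zaxis [-0.001  0.003 -1.   ] q [-0.71  0.26  1.39  0.    1.49 -0.75] w 51.7 ff 29.98335063457489 F [ 0.2  0.6 -3.6]
offset mm [ -2.8  -0.7 160.2] turn -0.0002
```

Request:
arm_command:
  plan:
    - {"claw": 0.03,"offset": [-0.002,-0.001,0.015],"turn": 0.0}
    - {"claw": 0.03,"offset": [-0.0025,-0.001,0.045],"turn": 0.0}
    - {"claw": 0.03,"offset": [-0.0025,-0.001,0.08],"turn": 0.0}
    - {"claw": 0.03,"offset": [-0.0025,-0.001,0.112],"turn": 0.0}
    - {"claw": 0.03,"offset": [-0.0025,-0.001,0.137],"turn": 0.0}
    - {"claw": 0.03,"offset": [-0.0025,-0.001,0.15],"turn": 0.0}
    - {"claw": 0.03,"offset": [-0.0025,-0.001,0.156],"turn": 0.0}
    - {"claw": 0.03,"offset": [-0.0025,-0.001,0.157],"turn": 0.0}

```text
t: 42.75
tool_pos: [0.4844, -0.325, 0.0916]
orientation: [0.0, 0.692, 0.722, 0.0]
force: [0.2, -0.1, -3.1]
gripper_width: 0.554
finger_force: 30.0
```

```bash
python3 go.py 483.8 -324 87.7 2.37
```

```text
t 42.75 pos [ 484.4 -325.    91.6] psi 2.39 zaxis [ 0.  0. -1.] q [-0.71  0.36  1.64  0.    1.13 -0.75] w 52.0 ff 29.98339533805847 F [ 0.2 -0.1 -3.1]
offset mm [ 1.  -0.6  3.9] turn 0.0004
```

Request:
arm_command:
  plan:
    - {"claw": 0.03,"offset": [0.001,0.0,0.001],"turn": 0.0}
    - {"claw": 0.03,"offset": [0.001,0.0,0.002],"turn": 0.0}
    - {"claw": 0.03,"offset": [0.001,0.0,0.003],"turn": 0.0}
    - {"claw": 0.03,"offset": [0.001,0.0,0.0035],"turn": 0.0}
    - {"claw": 0.03,"offset": [0.001,0.0,0.004],"turn": 0.0}
    - {"claw": 0.03,"offset": [0.001,0.0,0.004],"turn": 0.0}

```text
t: 43.35
tool_pos: [0.4841, -0.3247, 0.0877]
orientation: [0.0, 0.692, 0.721, 0.0]
force: [0.9, -0.5, -2.4]
gripper_width: 0.551
finger_force: 30.0
```

```bash
python3 go.py 483.8 -324 87.7 2.37
```

```text
t 43.35 pos [ 484.1 -324.7   87.7] psi 2.34 zaxis [ 0. -0. -1.] q [-0.71  0.36  1.65  0.    1.12 -0.75] w 51.8 ff 29.984122216701508 F [ 0.9 -0.5 -2.4]
offset mm [ 0.7 -0.3 -0. ] turn -0.0005
```

Lightly touching; press 0.7 mm more, release and retreat upward.

Request:
arm_command:
  plan:
    - {"claw": 0.03,"offset": [0.0005,0.0,0.0007],"turn": 0.0}
    - {"claw": 0.03,"offset": [0.0005,0.0,0.0007],"turn": 0.0}
    - {"claw": 0.06,"offset": [0.0005,0.0,0.0],"turn": 0.0}
    - {"claw": 0.094,"offset": [0.0005,0.0,0.0],"turn": 0.0}
    - {"claw": 0.094,"offset": [0.0005,0.0,0.0],"turn": 0.0}
    - {"claw": 0.094,"offset": [0.0005,0.0,0.0],"turn": 0.0}
    - {"claw": 0.094,"offset": [0.0005,0.0,-0.03],"turn": 0.0}
    - {"claw": 0.094,"offset": [0.0005,0.0,-0.07],"turn": 0.0}

```text
t: 44.15
tool_pos: [0.4826, -0.3228, 0.1558]
orientation: [-0.003, 0.692, 0.721, -0.0]
force: [0.5, -1.1, 0.2]
gripper_width: 0.994
finger_force: 0.0
```

Request:
arm_command:
  plan:
    - {"claw": 0.094,"offset": [0.0,0.0,-0.04],"turn": 0.0}
    - {"claw": 0.094,"offset": [0.0,0.0,-0.08],"turn": 0.0}
    - {"claw": 0.094,"offset": [0.0,0.0,-0.113],"turn": 0.0}
    - {"claw": 0.094,"offset": [0.0,0.0,-0.113],"turn": 0.0}
    - {"claw": 0.094,"offset": [0.0,0.0,-0.113],"turn": 0.0}

```text
t: 44.65
tool_pos: [0.4842, -0.3241, 0.2706]
orientation: [0.001, 0.692, 0.721, 0.0]
force: [0.2, -0.3, -0.1]
gripper_width: 0.999
finger_force: 0.0
```

```bash
python3 go.py 484 -324 274 2.37; python3 - <<'E'
from h import *
from cell import arm
c=arm.capture("wrist");P=cloud(c);Z=P[...,2];v=np.mgrid[0:400,0:640][0]
m=np.zeros((400,640),bool);m[30:245,285:430]=1
rect(c,m&(Z>.13)&(v>130),.154,"can")
rect(c,m&(Z>.12)&(v<115),.133,"jar")
rect(c,m&(Z>.036)&(Z<.053),.045,"rack")
o=np.zeros((400,790,3),np.uint8);o[:,:300]=c["frame"][:,200:500,::-1]
s=arm.capture("scene")["frame"][130:270,170:470,::-1];s=cv2.resize(s,(490,229));o[:229,300:790]=s
cv2.imwrite("pics/w10.png",o)
E
```

```text
t 44.65 pos [ 484.2 -324.1  270.6] psi 2.35 zaxis [ 0.001 -0.001 -1.   ] q [-0.71  0.26  1.35  0.    1.54 -0.75] w 93.9 ff 0.0 F [ 0.2 -0.3 -0.1]
offset mm [ 0.1 -0.1 -3.4] turn -0.0003
can px [320. 188.] xy mm 484.4 -320.6 short/long 54.1 94.5 yaw deg 2.35
jar px [322.  81.] xy mm 482.0 -211.4 short/long 50.0 50.1 yaw deg 50.32
rack px [379. 107.] xy mm 523.5 -264.2 short/long 148.5 237.4 yaw deg 2.35
```

View pics/w10.png

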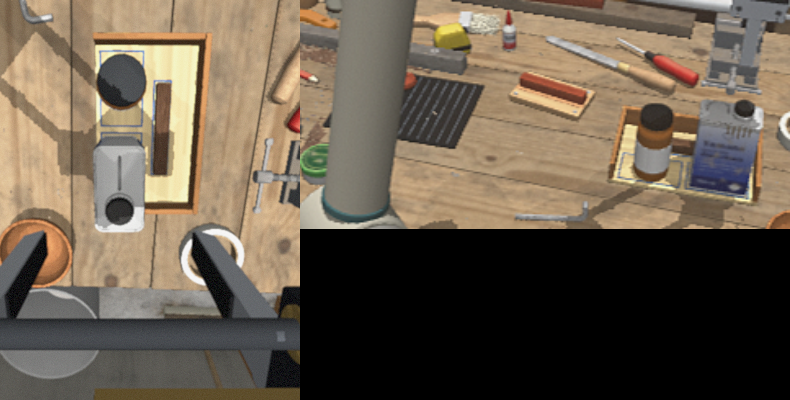

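The can at (120,187) and the jar at (121,80) stand back within about 1.5 mm of their starting places, with the can's yaw matching the rack's. The dark blank is behind them at (161,128) and the red blank is on the cork.

```bash
python3 -c "
from cell import arm
print(arm.job_done())"
```

```text
the job is handed in; nothing more can be done
None
```

The job is done in the order asked and handed in at about 45 s: the red blank lies along the cork strip, the dark blank is in its old place in the rack, the can and jar are back within about 1.5 mm of where they stood with the can in line with the rack, and the spinning top was left alone.

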